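# Cap a tea tin in the clamp nest

### The job

Swing the nest's red-handled clamp lever fully open, take the open tea tin out of the leaning cradle and stand it fully down in the nest's round pocket. Then set the loose lid squarely on its mouth and swing the clamp lever shut so that its pad bears on the lid. Leave the other things on the table where they are.

Things in the scene. Friction and masses are not known exactly. Their poses are not given: they have to be found in the camera images.
- nest: capping nest, fixed: aluminium block 110 x 110 x 34 mm with a central round pocket 71 mm across, 22 mm deep, chamfered; behind it a blue hinge tower (46 mm wide along y, x = 70 to 100 mm, top at z = 180 mm). Origin: centre of the block's underside on the table; x from the pocket to the tower, y along the hinge pin, z up. May be turned about the vertical
- pocket_floor (a point): centre of the pocket's floor, 12 mm above the nest's origin; axes as the nest
- clamp (a joint): clamp lever's hinge, rad. 0: lever level, pad just on the lid of a capped tin in the pocket (goes on to -0.06 when empty); grows as the red grip swings up and back over the tower; 1.57 upright; 1.85 at its open stop. Lever 185 mm long from the pin; stiff hinge, stays where left (2 to 4 N at the grip)
- clamp_hinge (a point): centre of the hinge pin, at x = 85, y = 0, z = 165 mm of the nest
- clamp_grip (a point): middle of the lever's red grip, 155 mm from the pin: a bar 60 mm long along the lever, 24 mm wide along the hinge pin, 20 mm thick. At joint 0 it lies at x = -70, z = 165 mm of the nest. Pinched across its width it can pivot between the fingers
- clamp_pad (a point): centre of the lower face of the lever's round black rubber pad (36 mm across), 85 mm from the pin; it stands over the pocket's centre at joint 0
- cradle: green cradle on a dark base plate 130 x 90 mm, fixed. It holds the tin leaning 0.70 rad (40 degrees) from vertical towards the cradle's +x (roughly away from the robot), by its bottom, its underside (lower 62 mm) and its sides (lower 50 mm); the upper half is free. Origin: on the table, 50 mm straight below the tin's bottom centre; may be turned about the vertical
- tin: open silver-white tea tin, 65 mm in diameter, 109 mm long, about 50 g, without a lid. Origin: centre of its bottom; z along its axis to the open mouth
- tin_mouth (a point): centre of the tin's rim, 109 mm along z from the tin's origin
- lid: loose whitish round tin lid, 69 mm in diameter, 26 mm tall, about 18 g, lying right way up on the table, the only loose lid. Origin: centre of its underside. It sits on the tin's rim with its full height above the rim
- by_tin_a: bystander: a closed whitish tea tin standing upright, 69 x 69 x 138 mm; origin: centre of its underside
- by_tin_b: bystander: another closed whitish tea tin standing upright, 69 x 69 x 138 mm; origin: centre of its underside
- by_roll: bystander: roll of green and white labels lying flat, 74 x 73 x 30 mm; origin: centre of its underside
- by_pouch_a: bystander: white foil pouch lying flat, 131 x 85 x 36 mm; origin: centre of its underside
- by_pouch_b: bystander: white foil pouch lying flat, 130 x 84 x 29 mm; origin: centre of its underside
- by_scoop: bystander: metal tea scoop lying flat, 193 x 48 x 22 mm; origin: centre of its underside
- by_tape: bystander: roll of brown packing tape lying flat, 96 x 95 x 48 mm; origin: centre of its underside
Things that resemble listed ones, but are neither listed nor needed, are in the scene too. What is shaped like the lid but orange is not meant.

How it is judged:
By the outcome, as a careful person would: the job done as asked, in the order asked, and still so for the second after the job is handed in, with the robot touching nothing.
It also fails if it takes over 72 s, if anything falls off the work surface, if the arm or the gripper's body presses on something with over 40 N, if the wrist force passes 120 N, or if a joint passes its speed limit or range.

### The arm

A 6-joint arm with a two-finger parallel gripper is mounted at the origin on a cart in front of the work surface, level with it; the furniture and walls round the work are solid. World frame = base frame: x ahead of the robot, y to its left, z up, the work surface at z = 0. Lengths are in mm, angles in rad, forces in N, time in s.
With the tool pointing down it reaches from about 300 to 750 mm from the base axis. Payload 8.5 kg.
Tool frame: the origin (TCP) lies on the mounting face of the last link; the fingertips stand 173 mm ahead of it and the grasp point (between the pads) lies 155 mm ahead of it; z points along the fingers, y is the line along which they close (so a half turn about z gives the same grasp; the last joint's range is limited). The gripper opens to 85 mm and grips with 20 to 120 N. Pads are 22 mm wide; open, the fingers measure 114 mm over their backs; the gripper's body (76 mm by 85 mm) begins 54 mm behind the grasp point. The pads swing forward as they close: fully open they stand 13 mm farther back than shut.
Start: joints at [1.074, 0.381, 1.297, -0, 1.464, -0.215], TCP at [152.939, 528.291, 404.722] pointing down, gripper open.
Joint ranges: [-3.11, 3.11], [-0.89, 2.33], [0.22, 2.48], [-1.42, 4.56], [0.17, 2.85], [-2.88, 2.88]. Speed limits (rad/s): [2.39, 2.39, 3.14, 3.14, 3.14, 3.14].

### API

Orientations are given as a unit quaternion [x, y, z, w].
In Python, from plant import monitor, imaging, ticket gives the robot as it stands.
- The arm moves only by the tool send_rows, never from a script. Its argument "plan" is a list of rows, each a list of 3 entries, a list of its own where there are three numbers: the shift along the tool's x, y, z scaled (see below), then the turn, a rotation vector about the tool's x, y, z scaled (see below), then the opening, from -1 (shut) to 1 (fully open), so that 0 is half open. A call has 1 to 20 rows; each row shifts and turns the commanded pose from where the row before left it, along the tool's axes as they then stand; what a row does not reach is not made up. The controller multiplies each number of a shift by 1 m and each number of a turn by 0.12 rad. A row lasts 1/12 s, in which the tool goes at most 41.7 mm and 7.16 degrees, less where a joint would pass 70% of its speed; a pose out of reach is approached as far as the arm can. A call with a number of a shift or a turn outside -1 to 1 is refused whole. A call with a gripper value outside its range is refused whole. The fingers move at their own pace and stop on an object; the grip force is fixed at half the most. Time passes only in rows, so rows that do not move let the fingers close. It gives the time, the measured TCP pose, the force, the opening and the grip force at its end, in the units of the state.
- monitor.state(): the state, without advancing time (a new reading comes with each control period).
- imaging.get_image(name): name is "side" or "top" or "wrist"; returns the picture (400x640x3 uint8, red, green, blue); there is no depth.
- imaging.get_calibration(name): a dict with "intrinsics" (3x3 intrinsics, pixels), "view" (4x4, takes a point from world to camera coordinates). Camera axes: x right, y down, z forward; pixel columns grow to the right and rows downward; lengths in mm; the calibration is good to about 2 mm. A picture is of the moment at which its call begins: read the wrist's pose just before it. get_calibration takes no time and is no camera call; for the wrist camera it gives the pose at the moment of the call.
- ticket.close_job(): hands the job in; it is judged then, once.
The state is a dict: "clock": time; "q": joint angles; "joint_velocities": joint speeds; "joint_torque": joint torques, N m; "eef_pos": TCP position; "eef_rot": TCP orientation; "ft_force": force on the tool from outside, world axes, zero at the start; "ft_torque": the same for the moment, N m; "finger_gap": finger opening in mm; "grip_force": force on a finger pad.
Only numpy, scipy, OpenCV 4.12 (cv2) and the standard library are available. Lean on these libraries where they do the work, as an engineer would, in place of code of your own. Each camera call takes 0.05 s, during which the arm holds its last target. There are 200 camera calls.

## Working session

There is one attempt and no reset: what is moved stays moved. The work goes in short steps, Python scripts to look and compute and a tool call to move; the robot and the scene stay as the last step left them, time stands still between calls to the robot, and variables do not carry over. Pictures are saved under pics/ and viewed, at most 10 in all, crops included, and the job is handed in when it is done.

Besides the shell and the picture viewer there is one more tool, called after ">>>" as name([rows], argument=value, ...), one row to a line, values as JSON. send_rows: Moves the arm, as the interface text tells. Its arguments: {"type":"object","properties":{"plan":{"type":"array"}},"required":["plan"]}

```bash
ls; mkdir -p pics; python3 - <<'E'
from plant import monitor, imaging
import cv2,numpy as np
s=monitor.state(); print({k:(np.round(v,3).tolist()) for k,v in s.items()})
for n in("side","top"):
    im=imaging.get_image(n); cv2.imwrite(f"pics/{n}0.png",im[:,:,::-1]); c=imaging.get_calibration(n); print(n,np.round(c["intrinsics"],1).tolist(),np.round(c["view"],4).tolist())
E
```

```text
pics
{'clock': 0.0, 'q': [1.074, 0.381, 1.298, -0.0, 1.464, -0.215], 'joint_velocities': [-0.003, 0.001, 0.001, -0.0, 0.001, -0.001], 'joint_torque': [0.003, -44.845, -23.128, 0.0, 0.005, 0.0], 'eef_pos': [152.924, 528.268, 404.102], 'eef_rot': [0.14, 0.99, -0.001, -0.0], 'ft_force': [0.339, -0.021, -0.578], 'ft_torque': [0.007, -0.009, 0.084], 'grip_force': 0.0, 'finger_gap': 85.818}
side [[382.5, 0.0, 319.4], [0.0, 382.5, 197.0], [0.0, 0.0, 1.0]] [[-0.5968, 0.8023, -0.0145, 300.7008], [0.6166, 0.4469, -0.6481, -301.0498], [-0.5135, -0.3957, -0.7614, 1542.0891], [0.0, 0.0, 0.0, 1.0]]
top [[434.7, 0.0, 322.6], [0.0, 434.7, 203.0], [0.0, 0.0, 1.0]] [[-0.005, -1.0, 0.0012, 50.3189], [-0.9986, 0.0049, -0.0535, 560.9446], [0.0535, -0.0015, -0.9986, 1583.2085], [0.0, 0.0, 0.0, 1.0]]
```

View pics/top0.png

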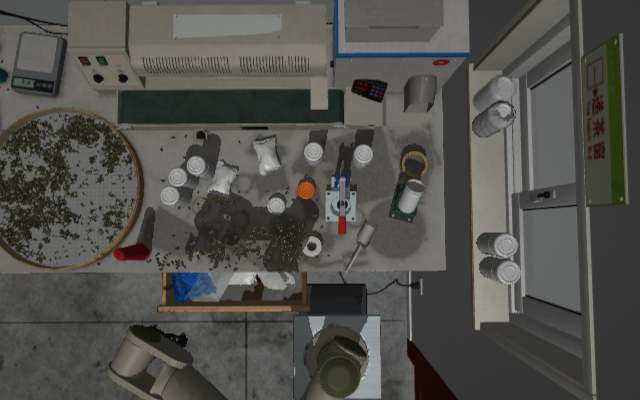

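View pics/side0.png

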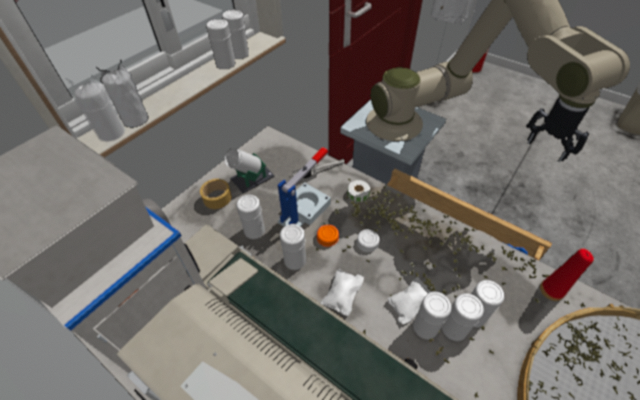

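The top view shows the nest at about (341,205), with the lever's red grip at (342,225). The cradle and tin are at (408,198). Lid candidates are the whitish disc at (276,205), the orange disc at (306,189), which is excluded, and the label roll with a dark hole at (312,246). The whitish disc fits the description, so I'll confirm it in an enlarged crop.

```bash
python3 - <<'E'
import cv2,numpy as np
a=cv2.imread("pics/top0.png")[135:270,258:438]; b=cv2.imread("pics/side0.png")[140:265,190:390]
cv2.imwrite("pics/c1.png",cv2.resize(a,None,fx=4.4,fy=4.4,interpolation=cv2.INTER_CUBIC))
cv2.imwrite("pics/c2.png",cv2.resize(b,None,fx=4,fy=4,interpolation=cv2.INTER_CUBIC))
E
```

```text
(no output)
```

View pics/c1.png

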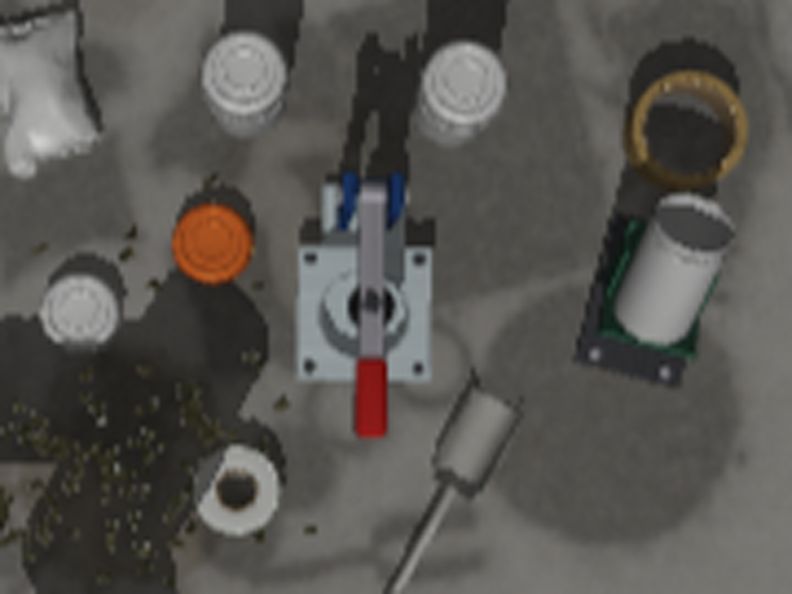

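View pics/c2.png

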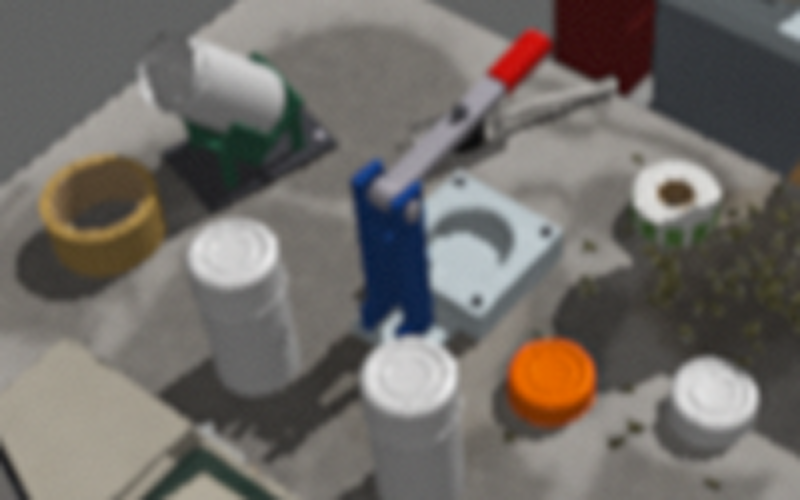

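The whitish disc at crop (80,311) is solid, lid-height and the only loose one. The disc at (238,490) is the label roll, since it has a core and a green side. I'll compute positions from these views.

```bash
cat > h.py <<'E'
import numpy as np
from plant import monitor, imaging
from scipy.spatial.transform import Rotation as R
def ray(n,px,c=None):
    c=c or imaging.get_calibration(n); V=np.array(c["view"]); d=V[:3,:3].T@np.linalg.inv(c["intrinsics"])@[px[0],px[1],1]
    return -V[:3,:3].T@V[:3,3], d/np.linalg.norm(d)
def onz(n,px,z,c=None):
    o,d=ray(n,px,c); return np.round(o+d*(z-o[2])/d[2],1)
def tri(*rs):
    A=sum(np.eye(3)-np.outer(d,d) for o,d in rs); b=sum((np.eye(3)-np.outer(d,d))@o for o,d in rs); return np.round(np.linalg.solve(A,b),1)
def proj(n,p,c=None):
    c=c or imaging.get_calibration(n); q=np.array(c["view"])@[*p,1]; q=np.array(c["intrinsics"])@q[:3]; return q[:2]/q[2]
T=lambda x,y:(x/4.4+258-.5*(1-1/4.4),y/4.4+135-.5*(1-1/4.4))
S=lambda x,y:(x/4+190-.4,y/4+140-.4)
def goto(p,r):
    "delta in tool frame: mm shift, rotvec/0.12 from current pose to (p, Rot)"
    s=monitor.state(); r0=R.from_quat(s["eef_rot"])
    print("shift m",np.round(r0.inv().apply(np.array(p)-s["eef_pos"])/1000,4),"turn units",np.round((r0.inv()*r).as_rotvec()/.12,3))
E
python3 - <<'E'
from h import *
print("corners",[onz("top",T(*p),34).tolist() for p in((298,247),(433,245),(296,380),(432,381))])
print("screws",[onz("top",T(*p),34).tolist() for p in((311,258),(419,258),(309,367),(419,368))])
print("grip",tri(ray("top",T(371,398)),ray("side",S(521,58))))
print("mouth",tri(ray("top",T(695,222)),ray("side",S(168,72))), onz("top",T(695,222),133.4))
print("plate",[onz("top",T(*p),8).tolist() for p in((577,357),(682,384))])
print("lid",onz("top",T(80,308),26),onz("side",S(714,392),26))
print("scoop",onz("top",T(478,440),20),"handle",onz("top",T(385,594),10))
print("tins",onz("top",T(244,75),138),onz("top",T(463,80),138),"tape",onz("top",T(690,130),48),"orange",onz("top",T(211,240),26))
i=imaging.get_calibration("wrist");s=monitor.state();V=np.linalg.inv(i["view"]);r=R.from_quat(s["eef_rot"])
print(i["intrinsics"],np.round(r.inv().apply(V[:3,3]-s["eef_pos"]),1),np.round(r.inv().as_matrix()@V[:3,:3],3))
E
```

```text
corners [[604.6, 37.4, 34.0], [605.8, -74.2, 34.0], [494.8, 39.7, 34.0], [493.4, -72.4, 34.0]]
screws [[595.5, 26.7, 34.0], [595.0, -62.6, 34.0], [505.4, 28.9, 34.0], [504.1, -61.8, 34.0]]
grip [478.8 -14.6 182.3]
mouth [ 614.1 -269.8  130. ] [ 614.5 -269.8  133.4]
plate [[513.2, -196.1, 8.0], [490.1, -283.8, 8.0]]
lid [555.4 218.5  26. ] [553.9 220.4  26. ]
scoop [ 444.4 -111.2   20. ] handle [316.9 -33.6  10. ]
tins [730.2  79.5 138. ] [725.5 -90.5 138. ] tape [ 698.4 -285.4   48. ] orange [611.5 109.6  26. ]
[[320.86643655   0.         318.67437374]
 [  0.         320.86643655 200.33059618]
 [  0.           0.           1.        ]] [81.8  1.4 31.5] [[-0.    -0.948 -0.318]
 [ 1.    -0.     0.   ]
 [-0.    -0.318  0.948]]
```

>>> send_rows([
  [[0, 0, 0], [0, 0, -0.78], 1],
  [[0, 0, 0], [0, 0, -0.78], 1],
  [[0, 0, 0], [0, 0, -0.78], 1],
  [[-0.0192, -0.032, 0], [0, 0, 0], 1],
  [[-0.0192, -0.032, 0], [0, 0, 0], 1],
  [[-0.0192, -0.032, 0], [0, 0, 0], 1],
  [[-0.0192, -0.032, 0], [0, 0, 0], 1],
  [[-0.0192, -0.032, 0], [0, 0, 0], 1],
  [[-0.0192, -0.032, 0], [0, 0, 0], 1],
  [[-0.0192, -0.032, 0], [0, 0, 0], 1],
  [[-0.0192, -0.032, 0], [0, 0, 0], 1],
  [[-0.0192, -0.032, 0], [0, 0, 0], 1],
  [[-0.0192, -0.032, 0], [0, 0, 0], 1],
  [[-0.0192, -0.032, 0], [0, 0, 0], 1],
  [[-0.0192, -0.032, 0], [0, 0, 0], 1],
  [[-0.0192, -0.032, 0], [0, 0, 0], 1],
  [[-0.0192, -0.032, 0], [0, 0, 0], 1],
  [[-0.0192, -0.032, 0], [0, 0, 0], 1],
  [[-0.0192, -0.032, 0], [0, 0, 0], 1],
  [[-0.0192, -0.032, 0], [0, 0, 0], 1],
])

```text
clock: 1.77
eef_pos: [479.3, -17.9, 404.5]
eef_rot: [0.001, 1.0, 0.0, -0.0]
ft_force: [0.7, 1.2, -0.5]
finger_gap: 85.3
grip_force: 0.0
```

```bash
python3 - <<'E'
from h import *
print(monitor.state()["eef_pos"],monitor.state()["q"]); goto([480,-17,322],R.from_quat([0,1,0,0]))
E
```

```text
[479.32616641 -17.94457971 404.52251192] [-2.84909274e-01  2.57494807e-01  1.48331809e+00  3.86872742e-05
  1.40131542e+00 -1.85427666e+00]
shift m [-0.0007  0.0009  0.0825] turn units [ 0.002 -0.004 -0.012]
```

>>> send_rows([
  [[0, 0, 0.028], [0, 0, 0], 1],
  [[0, 0, 0.028], [0, 0, 0], 1],
  [[0, 0, 0.026], [0, 0, 0], 1],
  [[0, 0, 0], [0, 0, 0], 0.2],
  [[0, 0, 0], [0, 0, 0], -1],
  [[0, 0, 0], [0, 0, 0], -1],
  [[0, 0, 0], [0, 0, 0], -1],
  [[0, 0, 0], [0, 0, 0], -1],
  [[0, 0, 0], [0, 0, 0], -1],
  [[0, 0, 0], [0, 0, 0], -1],
  [[0, 0, 0], [0, 0, 0], -1],
])

```text
clock: 2.68
eef_pos: [478.8, -15.0, 323.8]
eef_rot: [0.001, 1.0, 0.001, 0.001]
ft_force: [1.3, 10.6, 1.2]
finger_gap: 23.5
grip_force: 60.2
```

```bash
cat >> h.py <<'E'
def swing(pin,ths,phis,L=155.):
    pts=[np.array(pin)+L*np.array([-np.cos(t),0,np.sin(t)])+155*np.array([-np.sin(f),0,np.cos(f)]) for t,f in zip(ths,phis)]
    rows=[]
    for i in range(1,len(pts)):
        r=R.from_quat([0,1,0,0])*R.from_rotvec([0,-phis[i-1],0]); d=r.inv().apply(pts[i]-pts[i-1])/1000
        rows.append([round(d[0],4),0,round(d[2],4),round(-(phis[i]-phis[i-1])/.12,2)])
    for q in rows: print(q)
    print(pts[0],pts[-1])
E
python3 - <<'E'
from h import *
t=np.linspace(.02,1.87,21); swing([635,0,165],t,t/1.87*.9)
E
```

```text
[np.float64(0.0058), 0, np.float64(-0.0141), np.float64(-0.37)]
[np.float64(0.0039), 0, np.float64(-0.0139), np.float64(-0.37)]
[np.float64(0.002), 0, np.float64(-0.0133), np.float64(-0.37)]
[np.float64(0.0002), 0, np.float64(-0.0125), np.float64(-0.37)]
[np.float64(-0.0015), 0, np.float64(-0.0115), np.float64(-0.37)]
[np.float64(-0.003), 0, np.float64(-0.0102), np.float64(-0.37)]
[np.float64(-0.0043), 0, np.float64(-0.0088), np.float64(-0.37)]
[np.float64(-0.0054), 0, np.float64(-0.0072), np.float64(-0.37)]
[np.float64(-0.0063), 0, np.float64(-0.0054), np.float64(-0.37)]
[np.float64(-0.0069), 0, np.float64(-0.0036), np.float64(-0.37)]
[np.float64(-0.0073), 0, np.float64(-0.0016), np.float64(-0.37)]
[np.float64(-0.0074), 0, np.float64(0.0003), np.float64(-0.37)]
[np.float64(-0.0073), 0, np.float64(0.0023), np.float64(-0.37)]
[np.float64(-0.0069), 0, np.float64(0.0042), np.float64(-0.37)]
[np.float64(-0.0062), 0, np.float64(0.006), np.float64(-0.37)]
[np.float64(-0.0052), 0, np.float64(0.0078), np.float64(-0.37)]
[np.float64(-0.0041), 0, np.float64(0.0094), np.float64(-0.37)]
[np.float64(-0.0027), 0, np.float64(0.0108), np.float64(-0.37)]
[np.float64(-0.0012), 0, np.float64(0.012), np.float64(-0.37)]
[np.float64(0.0005), 0, np.float64(0.013), np.float64(-0.37)]
[478.5390434    0.         323.09261275] [559.27202872   0.         409.46313019]
```

>>> send_rows([
  [[0.0058, 0, -0.0141], [0, -0.37, 0], -1],
  [[0.0039, 0, -0.0139], [0, -0.37, 0], -1],
  [[0.002, 0, -0.0133], [0, -0.37, 0], -1],
  [[0.0002, 0, -0.0125], [0, -0.37, 0], -1],
  [[-0.0015, 0, -0.0115], [0, -0.37, 0], -1],
  [[-0.003, 0, -0.0102], [0, -0.37, 0], -1],
  [[-0.0043, 0, -0.0088], [0, -0.37, 0], -1],
  [[-0.0054, 0, -0.0072], [0, -0.37, 0], -1],
  [[-0.0063, 0, -0.0054], [0, -0.37, 0], -1],
  [[-0.0069, 0, -0.0036], [0, -0.37, 0], -1],
])

```text
clock: 3.52
eef_pos: [476.6, -15.6, 429.6]
eef_rot: [0.0, 0.976, 0.0, 0.219]
ft_force: [-3.2, 2.8, -7.4]
finger_gap: 23.3
grip_force: 60.7
```

>>> send_rows([
  [[-0.0073, 0, -0.0016], [0, -0.37, 0], -1],
  [[-0.0074, 0, 0.0003], [0, -0.37, 0], -1],
  [[-0.0073, 0, 0.0023], [0, -0.37, 0], -1],
  [[-0.0069, 0, 0.0042], [0, -0.37, 0], -1],
  [[-0.0062, 0, 0.006], [0, -0.37, 0], -1],
  [[-0.0052, 0, 0.0078], [0, -0.37, 0], -1],
  [[-0.0041, 0, 0.0094], [0, -0.37, 0], -1],
  [[-0.0027, 0, 0.0108], [0, -0.37, 0], -1],
  [[-0.0012, 0, 0.012], [0, -0.37, 0], -1],
  [[0.0005, 0, 0.013], [0, -0.37, 0], -1],
  [[0, 0, 0], [0, 0, 0], -1],
  [[0, 0, 0], [0, 0, 0], -1],
])

```text
clock: 4.52
eef_pos: [561.1, -17.3, 410.1]
eef_rot: [0.001, 0.901, -0.002, 0.433]
ft_force: [3.5, -6.2, 0.7]
finger_gap: 23.2
grip_force: 58.8
```

```bash
python3 - <<'E'
from h import *
s=monitor.state();r=R.from_quat(s["eef_rot"]);g=s["eef_pos"]+r.apply([0,0,155]);print("grasp",g,np.pi-np.arctan2(g[2]-165,g[0]-635),s["q"],s["ft_force"])
E
```

```text
grasp [682.02921726 -17.92672212 313.18022274] 1.8781194740919893 [-0.27335746  0.30820928  1.48917607  0.43839686  0.50792155 -2.13229042] [ 3.50230958 -6.20489196  0.71759703]
```

>>> send_rows([
  [[-0.002, 0, 0.0046], [0, 0, 0], -1],
  [[0, 0, 0], [0, 0, 0], -1],
  [[0, 0, 0], [0, 0, 0], -1],
])

```text
clock: 4.77
eef_pos: [563.3, -17.2, 410.0]
eef_rot: [0.001, 0.902, -0.002, 0.432]
ft_force: [-34.4, -10.6, 15.1]
finger_gap: 23.3
grip_force: 64.8
```

>>> send_rows([
  [[0, 0, 0], [0, 0, 0], 0.5],
  [[0, 0, 0], [0, 0, 0], 1],
  [[0, 0, 0], [0, 0, 0], 1],
  [[0, 0, 0], [0, 0, 0], 1],
  [[0, 0, 0], [0, 0, 0], 1],
  [[0, 0, -0.02], [0, 0, 0], 1],
  [[0, 0, -0.035], [0, 0, 0], 1],
  [[0, 0, -0.035], [0, 0, 0], 1],
])

```text
clock: 5.43
eef_pos: [495.0, -16.0, 463.3]
eef_rot: [0.0, 0.903, 0.0, 0.429]
ft_force: [0.5, 0.0, 0.9]
finger_gap: 85.3
grip_force: 0.0
```

```bash
cat >> h.py <<'E'
def tool(yaw,phi): return R.from_euler("z",yaw)*R.from_quat([0,1,0,0])*R.from_rotvec([0,-phi,0])
E
python3 - <<'E'
from h import *
s=monitor.state();print(s["eef_pos"],s["finger_gap"])
goto([535,-249,358],tool(-.258,.25))
E
```

```text
[494.9705906  -16.00220889 463.31175836] 85.32846460602576
shift m [ 0.0561 -0.233   0.0976] turn units [1.178 5.269 1.837]
```

>>> send_rows([
  [[0.008, -0.0333, 0.0139], [0, 0, 0], 1],
  [[0.008, -0.0333, 0.0139], [0, 0, 0], 1],
  [[0.008, -0.0333, 0.0139], [0, 0, 0], 1],
  [[0.008, -0.0333, 0.0139], [0, 0, 0], 1],
  [[0.008, -0.0333, 0.0139], [0, 0, 0], 1],
  [[0.008, -0.0333, 0.0139], [0, 0, 0], 1],
  [[0.008, -0.0333, 0.0139], [0, 0, 0], 1],
  [[0, 0, 0], [0.196, 0.878, 0.306], 1],
  [[0, 0, 0], [0.196, 0.878, 0.306], 1],
  [[0, 0, 0], [0.196, 0.878, 0.306], 1],
  [[0, 0, 0], [0.196, 0.878, 0.306], 1],
  [[0, 0, 0], [0.196, 0.878, 0.306], 1],
  [[0, 0, 0], [0.196, 0.878, 0.306], 1],
])

```text
clock: 6.52
eef_pos: [535.4, -249.2, 358.8]
eef_rot: [0.128, 0.984, -0.017, 0.124]
ft_force: [-0.4, 0.5, -0.7]
finger_gap: 84.9
grip_force: 0.0
```

```bash
python3 - <<'E'
from h import *
import cv2
s=monitor.state();print(s["eef_pos"],s["q"])
c=imaging.get_calibration("wrist");im=imaging.get_image("wrist");cv2.imwrite("pics/w1.png",im[:,:,::-1])
xc=np.array([.967,-.255,0]);ax=.644*xc+[0,0,.765];m=np.array([614.5,-269.8,133.4]);yc=np.array([.255,.967,0])
for n,p in dict(mouth=m,bot=m-109*ax,mL=m+32.5*yc,mR=m-32.5*yc,up=m+32.5*np.cross(ax,yc)).items(): print(n,proj("wrist",p,c))
goto([559.3,-255.2,261.4],tool(-.258,.25))
E
```

```text
[ 535.40909792 -249.19811579  358.80979807] [-0.64954662  0.45372145  1.32311279  0.1035986   1.13334323 -1.99419746]
mouth [317.46562955 247.47671582]
bot [317.57725913 113.84249699]
mL [362.86744042 247.45288115]
mR [272.08401414 247.50053988]
up [317.18593997 239.53802703]
shift m [-1.000e-04  5.000e-04  1.004e-01] turn units [-0.02  -0.04  -0.022]
```

View pics/w1.png

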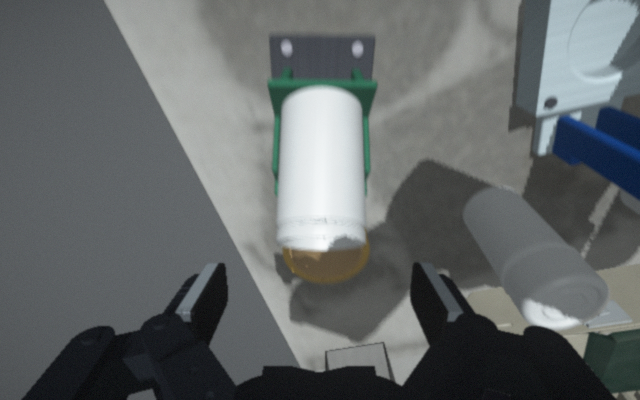

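The wrist view shows the tin's mouth edges at u = 277 and 368, centre 322.5 against 317.5 predicted. I'll shift +3 mm along tool y, then go in.

>>> send_rows([
  [[0, 0.003, 0.03], [0, 0, 0], 1],
  [[0, 0, 0.03], [0, 0, 0], 1],
  [[0, 0, 0.025], [0, 0, 0], 1],
  [[0, 0, 0.015], [0, 0, 0], 1],
  [[0, 0, 0], [0, 0, 0], 0.6],
  [[0, 0, 0], [0, 0, 0], 0.4],
  [[0, 0, 0], [0, 0, 0], 0.2],
  [[0, 0, 0], [0, 0, 0], 0.2],
  [[0, 0, 0], [0, 0, 0], 0.2],
  [[0, 0, 0], [0, 0, 0], 0.2],
])

```text
clock: 7.4
eef_pos: [560.5, -252.6, 262.9]
eef_rot: [0.127, 0.984, -0.016, 0.127]
ft_force: [-0.1, -0.2, -0.3]
finger_gap: 63.3
grip_force: 65.4
```

>>> send_rows([
  [[-0.0082, 0, -0.0058], [0, 0, 0], 0.2],
  [[-0.0143, 0, -0.0101], [0, 0, 0], 0.2],
  [[-0.0143, 0, -0.0101], [0, 0, 0], 0.2],
  [[-0.0163, 0, -0.0116], [0, 0, 0], 0.2],
  [[-0.0163, 0, -0.0116], [0, 0, 0], 0.2],
  [[-0.0163, 0, -0.0116], [0, 0, 0], 0.2],
])

```text
clock: 7.9
eef_pos: [626.2, -269.8, 343.8]
eef_rot: [0.127, 0.984, -0.016, 0.127]
ft_force: [0.2, -0.5, -0.3]
finger_gap: 63.0
grip_force: 65.5
```

```bash
python3 - <<'E'
from h import *
s=monitor.state();print(s["eef_pos"],s["finger_gap"])
goto([423.5,-17,270],tool(-.015,.955))
E
```

```text
[ 626.17575416 -269.79140701  343.7643052 ] 62.996059548248525
shift m [0.2704 0.1931 0.0055] turn units [-1.164 -5.79  -1.691]
```

>>> send_rows([
  [[0.03, 0.0215, 0.0006], [0, 0, 0], 0.2],
  [[0.03, 0.0215, 0.0006], [0, 0, 0], 0.2],
  [[0.03, 0.0215, 0.0006], [0, 0, 0], 0.2],
  [[0.03, 0.0215, 0.0006], [0, 0, 0], 0.2],
  [[0.03, 0.0215, 0.0006], [0, 0, 0], 0.2],
  [[0.03, 0.0215, 0.0006], [0, 0, 0], 0.2],
  [[0.03, 0.0215, 0.0006], [0, 0, 0], 0.2],
  [[0.03, 0.0215, 0.0006], [0, 0, 0], 0.2],
  [[0.03, 0.0215, 0.0006], [0, 0, 0], 0.2],
  [[0, 0, 0], [-0.166, -0.827, -0.242], 0.2],
  [[0, 0, 0], [-0.166, -0.827, -0.242], 0.2],
  [[0, 0, 0], [-0.166, -0.827, -0.242], 0.2],
  [[0, 0, 0], [-0.166, -0.827, -0.242], 0.2],
  [[0, 0, 0], [-0.166, -0.827, -0.242], 0.2],
  [[0, 0, 0], [-0.166, -0.827, -0.242], 0.2],
  [[0, 0, 0], [-0.166, -0.827, -0.242], 0.2],
  [[0, 0, 0], [0, 0, 0], 0.2],
])

```text
clock: 9.32
eef_pos: [428.0, -12.8, 276.8]
eef_rot: [0.037, 0.929, 0.004, 0.369]
ft_force: [0.1, 0.6, -0.6]
finger_gap: 63.1
grip_force: 65.6
```

```bash
python3 - <<'E'
from h import *
import cv2
s=monitor.state();r=R.from_quat(s["eef_rot"]);g=s["eef_pos"]+r.apply([0,0,155]);print(g,s["finger_gap"],s["ft_force"])
z=r.apply([0,0,1]);print("phi",np.arctan2(np.hypot(*z[:2]),-z[2]),"yaw",np.arctan2(z[1],z[0]))
A=imaging.get_image("top")[:,:,::-1];B=imaging.get_image("side")[:,:,::-1];C=imaging.get_image("wrist")[:,:,::-1]
f=lambda a,v0,v1,u0,u1,k:cv2.resize(a[v0:v1,u0:u1],None,fx=k,fy=k,interpolation=cv2.INTER_CUBIC)
a=f(A,150,250,290,390,4);b=f(B,130,230,240,340,4)
cv2.imwrite("pics/m1.png",np.hstack([a,b]))
print("top off u290 v150 x4, side u240 v130 x4")
for n,o in(("top",(290,150)),("side",(240,130))):
  for nm,p in dict(bot=g-[0,0,80],mouth=g+[0,0,29]).items(): print(n,nm,(proj(n,p)-o)*4+1.5)
E
```

```text
[534.22937731 -15.92968074 164.02246555] 63.11214598169573 [ 0.10798616  0.64267614 -0.57309537]
phi 0.755762549087089 yaw -0.029531650227523226
top off u290 v150 x4, side u240 v130 x4
top bot [204.43499671 239.45143113]
top mouth [210.15895317 234.30325422]
side bot [278.31332969 227.49236759]
side mouth [273.17553904 128.50339048]
```

View pics/m1.png

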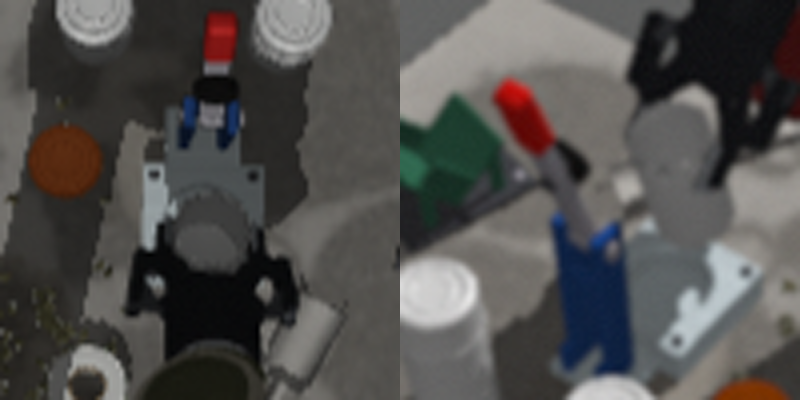

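The tin is held, mouth up at (208,225) in the left half, and the lever is open. The tilt fell short by 0.2 rad, so I'll finish the turn.

>>> send_rows([
  [[0, 0, 0], [0, -0.5, 0.1], 0.2],
  [[0, 0, 0], [0, -0.5, 0], 0.2],
  [[0, 0, 0], [0, -0.5, 0], 0.2],
  [[0, 0, 0], [0, 0, 0], 0.2],
])

```text
clock: 9.8
eef_pos: [443.7, -4.0, 312.1]
eef_rot: [0.047, 0.9, -0.002, 0.433]
ft_force: [-0.0, -1.1, -0.2]
finger_gap: 62.7
grip_force: 65.6
```

```bash
cat >> h.py <<'E'
def st():
    s=monitor.state();r=R.from_quat(s["eef_rot"]);g=s["eef_pos"]+r.apply([0,0,155]);z=r.apply([0,0,1]);y=r.apply([0,1,0])
    print("g",g.round(1),"phi",np.arctan2(np.hypot(*z[:2]),-z[2]).round(3),"y",y.round(3),"gap",round(s["finger_gap"],1),"F",np.round(s["ft_force"],1),"t",s["clock"])
    return s,r,g
def gogrip(g,r):
    goto(np.array(g)-r.apply([0,0,155]),r)
E
python3 - <<'E'
from h import *
import cv2
s,r,g=st()
A=imaging.get_image("top")[:,:,::-1];B=imaging.get_image("side")[:,:,::-1]
f=lambda a,v0,v1,u0,u1,k:cv2.resize(a[v0:v1,u0:u1],None,fx=k,fy=k,interpolation=cv2.INTER_CUBIC)
a=f(A,170,230,310,370,7);b=f(B,140,200,280,340,7)
cv2.imwrite("pics/m2.png",np.hstack([a,b[:, :380]]))
for n,o in(("top",(310,170)),("side",(280,140))):
  for nm,p in dict(bot=g-[0,0,80],mouth=g+[0,0,29],mx=g+[32.5,0,29],mX=g+[-32.5,0,29],my=g+[0,32.5,29],mY=g+[0,-32.5,29]).items(): print(n,nm,((proj(n,p)-o)*7+3).round(1))
gogrip([550,-17.3,152],tool(-.015,.955))
E
```

```text
g [564.5 -10.9 215.2] phi 0.895 y [0.087 0.996 0.037] gap 62.7 F [-0.  -1.1 -0.2] t 9.8
top bot [211.7 213.2]
top mouth [221.6 198.6]
top mx [221.1 126.6]
top mX [222.1 270.7]
top my [149.4 198.9]
top mY [293.8 198.2]
side bot [169.8 296.6]
side mouth [157.4 111.7]
side mx [106.2 158. ]
side mX [207.   66.8]
side my [221.9 145. ]
side mY [94.4 79.3]
shift m [ 0.0641 -0.0156  0.0287] turn units [-0.284 -0.545 -0.619]
```

View pics/m2.png

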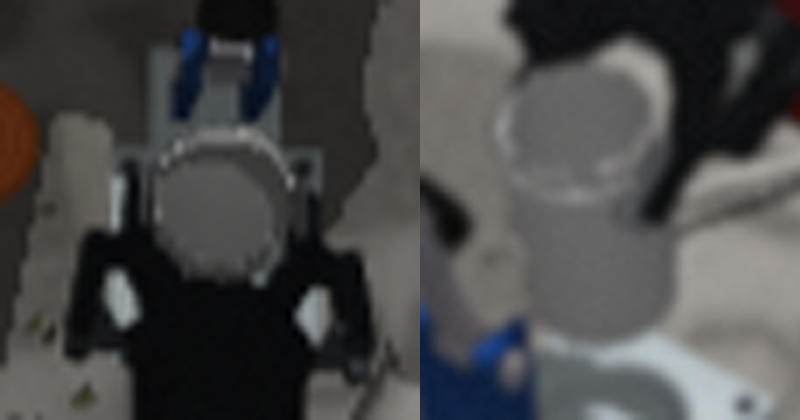

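```bash
python3 - <<'E'
from h import *
from scipy.optimize import least_squares
s,r,g=st(); print("q",np.round(s["q"],3))
D=[([1.074,.381,1.297,0,1.464,-.215],[152.939,528.291,404.722]),([-.2849,.2575,1.4833,0,1.4013,-1.8543],[479.33,-17.94,404.52]),
([-.27336,.30821,1.48918,.4384,.50792,-2.1323],[561.3,-17.2,410.]),([-.64955,.45372,1.32311,.1036,1.13334,-1.9942],[535.41,-249.2,358.81]),(s["q"],s["eef_pos"])]
def fk(q,p):
    h,L1,e,L2,L3,d,a0=p
    Rz=lambda a:R.from_euler("z",a);Ry=lambda a:R.from_euler("y",a)
    W=Rz(q[0])*Ry(q[1]); x=Rz(q[0]).apply([a0,d,h])+W.apply([0,0,L1])
    W=W*Ry(q[2]); x=x+W.apply([e,0,L2]); W=W*Rz(q[3])*Ry(q[4]); return x+W.apply([0,0,L3]),W
f=lambda p:np.concatenate([fk(q,p)[0]-x for q,x in D])
o=least_squares(f,[200,450,0,450,100,117,0]); print(o.x.round(1),np.abs(o.fun).max())
p=o.x
for phi in (.5,.6,.7,.8,.955):
  for zg in (92,150):
    rg=np.sqrt(550.3**2-p[5]**2); t=[rg-155*np.sin(phi),zg+155*np.cos(phi)]
    F=lambda q:(lambda x:[x[0]-t[0],x[2]-t[1]])(fk([0,q[0],q[1],0,np.pi-phi-q[0]-q[1]],p)[0])
    k=least_squares(F,[.3,1.7]); print(phi,zg,k.x.round(2),"q5",round(np.pi-phi-k.x.sum(),2),k.cost.round(2))
E
```

```text
g [562.8 -10.8 212.3] phi 0.889 y [0.087 0.995 0.039] gap 62.7 F [-0.2  0.2 -1. ] t 9.9
q [-0.318  0.25   1.94   1.201  0.217 -2.882]
[ 1.312e+02  5.366e+02  1.033e+02  3.512e+02  8.440e+01  1.175e+02
 -2.000e-01] 0.16684142685238612
0.5 92 [0.45 1.86] q5 0.33 0.0
0.5 150 [0.35 1.79] q5 0.5 0.0
0.6 92 [0.45 1.93] q5 0.17 0.0
0.6 150 [0.34 1.86] q5 0.34 0.0
0.7 92 [0.46 1.99] q5 -0.01 0.0
0.7 150 [0.34 1.92] q5 0.18 0.0
0.8 92 [0.48 2.05] q5 -0.19 0.0
0.8 150 [0.35 1.99] q5 0.0 0.0
0.955 92 [0.54 2.13] q5 -0.49 0.0
0.955 150 [0.39 2.08] q5 -0.28 0.0
```

```bash
cat >> h.py <<'E'
P=[131.2,536.6,103.3,351.2,84.4,117.5,-.2]
def fk(q,p=P):
    h,L1,e,L2,L3,d,a0=p
    Rz=lambda a:R.from_euler("z",a);Ry=lambda a:R.from_euler("y",a)
    W=Rz(q[0])*Ry(q[1]); x=Rz(q[0]).apply([a0,d,h])+W.apply([0,0,L1])
    W=W*Ry(q[2]); x=x+W.apply([e,0,L2]); W=W*Rz(q[3])*Ry(q[4]); return x+W.apply([0,0,L3]),W*Rz(q[5]+C)
C=0
def ik(pos,rot,q0):
    from scipy.optimize import least_squares
    def F(q):
        x,W=fk(q); return np.r_[(x-pos)/100,(W.inv()*rot).as_rotvec()]
    lo=np.array([-3.11,-.89,.22,-1.42,.17,-2.88]);hi=np.array([3.11,2.33,2.48,4.56,2.85,2.88])
    k=least_squares(F,np.clip(q0,lo+.01,hi-.01),bounds=(lo,hi)); return k.x.round(2),round(k.cost,5)
q_,r_=[-.2849,.2575,1.4833,0,1.4013,-1.8543],R.from_quat([0.001,1,0,0])
C=(fk(q_)[1].inv()*r_).as_rotvec()[2]
def ikg(g,rot,q0=(-.4,.4,1.6,0,.6,-1.7)): return ik(np.array(g)-rot.apply([0,0,155]),rot,q0)
E
python3 - <<'E'
from h import *
import h; print("C",h.C)
s,r,g=st(); print(fk(s["q"])[0]-s["eef_pos"],(fk(s["q"])[1].inv()*r).magnitude())
for yaw in (0,-.15,-.28):
  for phi in (.35,.45,.55):
    print("place",yaw,phi,ikg([550,-17.3,92],tool(yaw,phi)),ikg([550,-17.3,170],tool(yaw,phi)))
for phi in (-.35,-.25,-.15):
    t=tool(-.258,phi);G=np.array([597,-262,111]);print("pick",phi,ikg(G,t),ikg(G+90*np.array([.623,-.164,.765]),t))
goto(s["eef_pos"],R.from_quat([.127,.984,-.016,.127]))
E
```

```text
C 1.5713999625858612
g [562.8 -10.8 212.3] phi 0.889 y [0.087 0.995 0.039] gap 62.7 F [-0.2  0.2 -1. ] t 9.9
[ 0.06893293  0.04083258 -0.05004038] 0.0006036357909648955
place 0 0.35 (array([-0.29,  0.46,  1.77,  0.18,  0.59, -1.99]), np.float64(0.0)) (array([-0.29,  0.34,  1.67,  0.14,  0.8 , -1.94]), np.float64(0.0))
place 0 0.45 (array([-0.31,  0.45,  1.83,  0.31,  0.45, -2.13]), np.float64(0.0)) (array([-0.31,  0.32,  1.74,  0.21,  0.66, -2.02]), np.float64(0.0))
place 0 0.55 (array([-0.32,  0.44,  1.9 ,  0.56,  0.31, -2.39]), np.float64(0.0)) (array([-0.32,  0.3 ,  1.81,  0.33,  0.53, -2.14]), np.float64(0.0))
place -0.15 0.35 (array([-0.26,  0.46,  1.76,  0.07,  0.57, -1.74]), np.float64(0.0)) (array([-0.26,  0.34,  1.67,  0.06,  0.79, -1.72]), np.float64(0.0))
place -0.15 0.45 (array([-0.27,  0.45,  1.83,  0.13,  0.42, -1.8 ]), np.float64(0.0)) (array([-0.27,  0.32,  1.74,  0.09,  0.64, -1.75]), np.float64(0.0))
place -0.15 0.55 (array([-0.28,  0.45,  1.9 ,  0.26,  0.26, -1.93]), np.float64(0.0)) (array([-0.28,  0.31,  1.8 ,  0.14,  0.49, -1.8 ]), np.float64(0.0))
place -0.28 0
[... 248 characters left out ...]
,  1.73, -0.03,  0.64, -1.51]), np.float64(0.0))
place -0.28 0.55 (array([-0.24,  0.45,  1.89, -0.09,  0.25, -1.45]), np.float64(0.0)) (array([-0.24,  0.31,  1.79, -0.05,  0.49, -1.49]), np.float64(0.0))
pick -0.35 (array([-0.56,  0.83,  0.91, -0.1 ,  1.74, -1.87]), np.float64(0.0)) (array([-0.54,  0.9 ,  0.55, -0.1 ,  2.03, -1.88]), np.float64(0.0))
pick -0.25 (array([-0.57,  0.78,  0.99, -0.08,  1.61, -1.87]), np.float64(0.0)) (array([-0.54,  0.84,  0.65, -0.07,  1.89, -1.87]), np.float64(0.0))
pick -0.15 (array([-0.58,  0.73,  1.07, -0.05,  1.48, -1.88]), np.float64(0.0)) (array([-0.55,  0.79,  0.75, -0.04,  1.75, -1.87]), np.float64(0.0))
shift m [0. 0. 0.] turn units [1.047 5.222 1.035]
```

The forearm/wrist limits rule out this tilt low over the nest (q5 and q6 are at their ranges). I'll put the tin back in the cradle, regrip it from a steeper angle, and place from there.

>>> send_rows([
  [[0, 0, 0], [0.131, 0.653, 0.129], 0.2],
  [[0, 0, 0], [0.131, 0.653, 0.129], 0.2],
  [[0, 0, 0], [0.131, 0.653, 0.129], 0.2],
  [[0, 0, 0], [0.131, 0.653, 0.129], 0.2],
  [[0, 0, 0], [0.131, 0.653, 0.129], 0.2],
  [[0, 0, 0], [0.131, 0.653, 0.129], 0.2],
  [[0, 0, 0], [0.131, 0.653, 0.129], 0.2],
  [[0, 0, 0], [0.131, 0.653, 0.129], 0.2],
  [[0, 0, 0], [0, 0, 0], 0.2],
])

```text
clock: 10.65
eef_pos: [443.2, -3.0, 309.1]
eef_rot: [0.105, 0.975, -0.006, 0.193]
ft_force: [0.7, -0.4, -1.0]
finger_gap: 63.2
grip_force: 65.6
```

```bash
python3 - <<'E'
from h import *
s,r,g=st(); goto([626.2,-269.8,343.8],R.from_quat([.127,.984,-.016,.127]))
E
```

```text
g [501.5 -11.  165.7] phi 0.389 y [0.208 0.978 0.03 ] gap 63.2 F [ 0.7 -0.4 -1. ] t 10.65
shift m [-0.2326 -0.2218  0.0505] turn units [0.354 1.091 0.297]
```

>>> send_rows([
  [[-0.0258, -0.0246, 0.0056], [0, 0, 0], 0.2],
  [[-0.0258, -0.0246, 0.0056], [0, 0, 0], 0.2],
  [[-0.0258, -0.0246, 0.0056], [0, 0, 0], 0.2],
  [[-0.0258, -0.0246, 0.0056], [0, 0, 0], 0.2],
  [[-0.0258, -0.0246, 0.0056], [0, 0, 0], 0.2],
  [[-0.0258, -0.0246, 0.0056], [0, 0, 0], 0.2],
  [[-0.0258, -0.0246, 0.0056], [0, 0, 0], 0.2],
  [[-0.0258, -0.0246, 0.0056], [0, 0, 0], 0.2],
  [[-0.0258, -0.0246, 0.0056], [0, 0, 0], 0.2],
  [[0, 0, 0], [0.177, 0.545, 0.149], 0.2],
  [[0, 0, 0], [0.177, 0.545, 0.149], 0.2],
  [[0, 0, 0], [0, 0, 0], 0.2],
])

```text
clock: 11.65
eef_pos: [626.0, -269.7, 343.4]
eef_rot: [0.127, 0.983, -0.015, 0.128]
ft_force: [0.6, -0.5, -0.3]
finger_gap: 63.1
grip_force: 65.7
```

```bash
python3 - <<'E'
from h import *
s,r,g=st(); goto([626.2,-269.8,343.8],R.from_quat([.127,.984,-.016,.127]))
goto([560.5,-252.6,262.9],R.from_quat([.127,.984,-.016,.127]))
E
```

```text
g [ 664.4 -279.5  193.6] phi 0.259 y [0.254 0.967 0.002] gap 63.1 F [ 0.6 -0.5 -0.3] t 11.65
shift m [-0.0003 -0.     -0.0003] turn units [ 0.011  0.017 -0.003]
shift m [ 0.086  -0.0002  0.0605] turn units [ 0.011  0.017 -0.003]
```

>>> send_rows([
  [[0.02, 0, 0.0141], [0, 0, 0], 0.2],
  [[0.02, 0, 0.0141], [0, 0, 0], 0.2],
  [[0.018, 0, 0.0127], [0, 0, 0], 0.2],
  [[0.013, 0, 0.0091], [0, 0, 0], 0.2],
  [[0.009, 0, 0.0063], [0, 0, 0], 0.2],
  [[0.006, 0, 0.0042], [0, 0, 0], 0.2],
  [[0, 0, 0], [0, 0, 0], 0.2],
  [[0, 0, 0], [0, 0, 0], 0.2],
])

```text
clock: 12.32
eef_pos: [560.7, -251.8, 264.3]
eef_rot: [0.127, 0.983, -0.015, 0.13]
ft_force: [0.3, 0.2, 0.0]
finger_gap: 63.2
grip_force: 66.0
```

```bash
python3 - <<'E'
from h import *
s,r,g=st(); goto([560.5,-252.6,262.9],R.from_quat([.127,.984,-.016,.127]))
a=.555/6
# shift in current tool axes, then turn +a about y; g must stay
d=np.array([0,0,155.])-R.from_rotvec([0,a,0]).apply([0,0,155.]); print(d/1000,a/.12)
E
```

```text
g [ 599.7 -261.5  114.6] phi 0.262 y [0.253 0.967 0.003] gap 63.2 F [0.3 0.2 0. ] t 12.3167
shift m [ 0.0003 -0.0008  0.0014] turn units [0.017 0.048 0.002]
[-0.01431706  0.          0.00066264] 0.7708333333333335
```

>>> send_rows([
  [[0, 0, 0], [0, 0, 0], 0.6],
  [[0, 0, 0], [0, 0, 0], 1],
  [[0, 0, 0], [0, 0, 0], 1],
  [[0, 0, 0], [0, 0, 0], 1],
  [[0, 0, 0], [0, 0, 0], 1],
  [[-0.0143, 0, 0.0007], [0, 0.77, 0], 1],
  [[-0.0143, 0, 0.0007], [0, 0.77, 0], 1],
  [[-0.0143, 0, 0.0007], [0, 0.77, 0], 1],
  [[-0.0143, 0, 0.0007], [0, 0.77, 0], 1],
  [[-0.0143, 0, 0.0007], [0, 0.77, 0], 1],
  [[-0.0143, 0, 0.0007], [0, 0.77, 0], 1],
  [[0, 0, 0], [0, 0, 0], 1],
])

```text
clock: 13.32
eef_pos: [644.1, -273.5, 260.7]
eef_rot: [0.126, 0.981, 0.021, -0.147]
ft_force: [1.5, 0.7, -0.8]
finger_gap: 85.5
grip_force: 0.0
```

```bash
python3 - <<'E'
from h import *
s,r,g=st(); print(s["q"]); gogrip([598,-261.3,112.5],tool(-.258,-.3))
E
```

```text
g [ 600.3 -261.5  112.5] phi 0.298 y [0.253 0.967 0.003] gap 85.5 F [ 1.5  0.7 -0.8] t 13.3167
[-0.5598412   0.80393268  0.93946607 -0.08552695  1.68356262 -1.87289634]
shift m [ 0.0018 -0.      0.0006] turn units [0.02  0.018 0.027]
```

>>> send_rows([
  [[0.001, 0, 0], [0, 0, 0], 0.6],
  [[0, 0, 0], [0, 0, 0], 0.4],
  [[0, 0, 0], [0, 0, 0], 0.2],
  [[0, 0, 0], [0, 0, 0], 0.2],
  [[0, 0, 0], [0, 0, 0], 0.2],
  [[0, 0, 0], [0, 0, 0], 0.2],
])

```text
clock: 13.82
eef_pos: [641.4, -273.0, 263.2]
eef_rot: [0.126, 0.981, 0.02, -0.144]
ft_force: [0.2, -0.6, 2.0]
finger_gap: 62.6
grip_force: 65.6
```

```bash
python3 - <<'E'
from h import *
s,r,g=st(); ax=.644*np.array([.967,-.255,0])+[0,0,.765]
print("axis in tool",r.inv().apply(ax).round(4)); T_=tool(-.2,.4)
p=s["eef_pos"]+90*ax; t=np.array([550,-17.3,175])-T_.apply([0,0,155])
print("after lift: shift",r.inv().apply(t-p)/1000,"turn",(r.inv()*T_).as_rotvec()/.12, t, ik(t,r,s["q"]), ik(t,T_,(-.3,.4,1.7,0,.6,-1.7)))
E
```

```text
g [ 598.2 -261.2  114.8] phi 0.293 y [0.254 0.967 0.003] gap 62.6 F [ 0.2 -0.6  2. ] t 13.8167
axis in tool [-0.3958  0.0013 -0.9183]
after lift: shift [0.25562816 0.22077726 0.09264536] turn [-1.54313772e-03 -5.77096943e+00 -4.80094041e-01] [490.84333518  -5.30835037 317.76445407] (array([-0.25,  0.41,  1.54,  0.  ,  1.49, -1.57]), np.float64(0.0)) (array([-0.26,  0.32,  1.69,  0.03,  0.73, -1.65]), np.float64(0.0))
```

>>> send_rows([
  [[-0.004, 0, -0.0092], [0, 0, 0], 0.2],
  [[-0.0079, 0, -0.0184], [0, 0, 0], 0.2],
  [[-0.0079, 0, -0.0184], [0, 0, 0], 0.2],
  [[-0.0079, 0, -0.0184], [0, 0, 0], 0.2],
  [[-0.0079, 0, -0.0184], [0, 0, 0], 0.2],
  [[0.0256, 0.0221, 0.0093], [0, 0, 0], 0.2],
  [[0.0256, 0.0221, 0.0093], [0, 0, 0], 0.2],
  [[0.0256, 0.0221, 0.0093], [0, 0, 0], 0.2],
  [[0.0256, 0.0221, 0.0093], [0, 0, 0], 0.2],
  [[0.0256, 0.0221, 0.0093], [0, 0, 0], 0.2],
  [[0.0256, 0.0221, 0.0093], [0, 0, 0], 0.2],
  [[0.0256, 0.0221, 0.0093], [0, 0, 0], 0.2],
  [[0.0256, 0.0221, 0.0093], [0, 0, 0], 0.2],
  [[0.0256, 0.0221, 0.0093], [0, 0, 0], 0.2],
  [[0.0256, 0.0221, 0.0093], [0, 0, 0], 0.2],
])

```text
clock: 15.07
eef_pos: [489.2, -3.9, 317.4]
eef_rot: [0.126, 0.981, 0.02, -0.145]
ft_force: [0.1, -1.1, -0.5]
finger_gap: 63.0
grip_force: 65.6
```

>>> send_rows([
  [[0, 0, 0], [0, -0.825, -0.069], 0.2],
  [[0, 0, 0], [0, -0.825, -0.069], 0.2],
  [[0, 0, 0], [0, -0.825, -0.069], 0.2],
  [[0, 0, 0], [0, -0.825, -0.069], 0.2],
  [[0, 0, 0], [0, -0.825, -0.069], 0.2],
  [[0, 0, 0], [0, -0.825, -0.069], 0.2],
  [[0, 0, 0], [0, -0.825, -0.069], 0.2],
  [[0, 0, 0], [0, 0, 0], 0.2],
])

```text
clock: 15.73
eef_pos: [490.0, -5.0, 317.4]
eef_rot: [0.097, 0.975, -0.02, 0.199]
ft_force: [-1.5, -0.2, -0.7]
finger_gap: 62.9
grip_force: 65.7
```

```bash
python3 - <<'E'
from h import *
import cv2
s,r,g=st()
gogrip([550,-17.3,150],tool(-.2,.405))
A=imaging.get_image("top")[:,:,::-1];B=imaging.get_image("side")[:,:,::-1]
f=lambda a,v0,v1,u0,u1,k:cv2.resize(a[v0:v1,u0:u1],None,fx=k,fy=k,interpolation=cv2.INTER_CUBIC)
a=f(A,160,220,310,370,6.5);b=f(B,140,200,280,340,6.5)
cv2.imwrite("pics/m3.png",np.hstack([a,b]))
for n,o in(("top",(310,160)),("side",(280,140))):
  for nm,p in dict(bot=g-[0,0,81],mouth=g+[0,0,28],axis20=g+[2.8,0,27.8]).items(): print(n,nm,((proj(n,p)-o)*6.5+2.75).round(1)+([390,0] if n=="side" else 0))
E
```

```text
g [549.6 -17.  174.9] phi 0.403 y [ 0.198  0.98  -0.   ] gap 62.9 F [-1.5 -0.2 -0.7] t 15.7333
shift m [ 0.0097 -0.0002  0.023 ] turn units [ 0.001 -0.015  0.006]
top bot [205.1 295.1]
top mouth [214.7 284.4]
top axis20 [214.6 278.8]
side bot [560.5 309.6]
side mouth [550.4 146.9]
side axis20 [546.6 150.8]
```

View pics/m3.png

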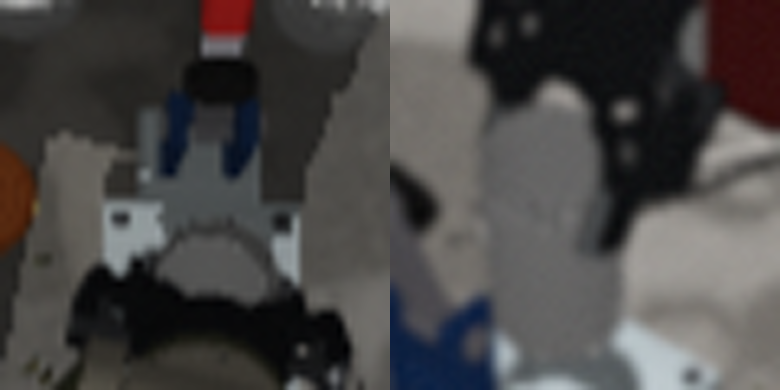

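The tin hangs upright over the pocket: in the side half its edges are at 487–603 near the top and 492–622 lower, which matches the predicted axis. I'll lower it.

>>> send_rows([
  [[0.0062, 0, 0.0147], [0, 0, 0], 0.2],
  [[0.0062, 0, 0.0147], [0, 0, 0], 0.2],
  [[0.0062, 0, 0.0147], [0, 0, 0], 0.2],
  [[0.0023, 0, 0.0055], [0, 0, 0], 0.2],
  [[0.0016, 0, 0.0037], [0, 0, 0], 0.2],
  [[0.0016, 0, 0.0037], [0, 0, 0], 0.2],
  [[0, 0, 0], [0, 0, 0], 0.2],
])

```text
clock: 16.42
eef_pos: [490.8, -5.2, 255.3]
eef_rot: [0.098, 0.975, -0.02, 0.197]
ft_force: [0.4, -0.1, -1.3]
finger_gap: 63.1
grip_force: 65.7
```

```bash
python3 -c "
from h import *
st()"
```

```text
g [549.8 -17.1 112.5] phi 0.399 y [ 0.198  0.98  -0.   ] gap 63.1 F [ 0.4 -0.1 -1.3] t 16.4167
```

>>> send_rows([
  [[0.0012, 0, 0.0028], [0, 0, 0], 0.2],
  [[0.0012, 0, 0.0028], [0, 0, 0], 0.2],
  [[0.0012, 0, 0.0028], [0, 0, 0], 0.2],
  [[0.0012, 0, 0.0028], [0, 0, 0], 0.2],
  [[0, 0, 0], [0, 0, 0], 0.2],
])

```text
clock: 16.83
eef_pos: [490.5, -5.1, 242.8]
eef_rot: [0.098, 0.975, -0.02, 0.197]
ft_force: [-0.1, -0.1, -0.9]
finger_gap: 63.2
grip_force: 65.7
```

```bash
python3 -c "
from h import *
st()"
```

```text
g [549.5 -17.1  99.9] phi 0.399 y [ 0.198  0.98  -0.   ] gap 63.2 F [-0.1 -0.1 -0.9] t 16.8333
```

>>> send_rows([
  [[0.0012, 0, 0.0028], [0, 0, 0], 0.2],
  [[0.0008, 0, 0.0018], [0, 0, 0], 0.2],
  [[0.0004, 0, 0.0009], [0, 0, 0], 0.2],
  [[0.0004, 0, 0.0009], [0, 0, 0], 0.2],
  [[0, 0, 0], [0, 0, 0], 0.2],
])

```text
clock: 17.25
eef_pos: [490.6, -5.0, 238.3]
eef_rot: [0.097, 0.975, -0.02, 0.2]
ft_force: [-10.6, 1.4, 22.3]
finger_gap: 63.1
grip_force: 68.4
```

```bash
python3 -c "
from h import *
st()"
```

```text
g [550.3 -17.2  95.8] phi 0.404 y [ 0.198  0.98  -0.   ] gap 63.1 F [-10.6   1.4  22.3] t 17.25
```

>>> send_rows([
  [[0, 0, 0], [0, 0, 0], 0.5],
  [[0, 0, 0], [0, 0, 0], 0.8],
  [[0, 0, 0], [0, 0, 0], 1],
  [[0, 0, 0], [0, 0, 0], 1],
  [[0, 0, 0], [0, 0, 0], 1],
  [[0, 0, -0.015], [0, 0, 0], 1],
  [[0, 0, -0.02], [0, 0, 0], 1],
  [[0, 0, -0.03], [0, 0, 0], 1],
  [[0, 0, -0.035], [0, 0, 0], 1],
])

```text
clock: 18.0
eef_pos: [452.0, 2.6, 328.2]
eef_rot: [0.098, 0.976, -0.02, 0.196]
ft_force: [0.0, -0.7, -0.8]
finger_gap: 84.8
grip_force: 0.0
```

```bash
python3 -c "
from h import *
s,r,g=st(); gogrip([555,219.5,122],tool(0,0)); print(ikg([555,219.5,122],tool(0,0)))
print((r.inv().apply(np.array([555,219.5,277])-s['eef_pos'])).round(1))"
```

```text
g [510.7  -9.3 185.2] phi 0.396 y [0.198 0.98  0.   ] gap 84.8 F [ 0.  -0.7 -0.8] t 18.0
shift m [-0.0336  0.233   0.0696] turn units [-0.329  3.291 -1.642]
(array([ 0.18,  0.58,  1.35, -0.  ,  1.21, -1.39]), np.float64(0.0))
[-33.6 233.   69.6]
```

Translate over 7 rows, then turn over 4.

>>> send_rows([
  [[-0.0048, 0.0333, 0.0099], [0, 0, 0], 1],
  [[-0.0048, 0.0333, 0.0099], [0, 0, 0], 1],
  [[-0.0048, 0.0333, 0.0099], [0, 0, 0], 1],
  [[-0.0048, 0.0333, 0.0099], [0, 0, 0], 1],
  [[-0.0048, 0.0333, 0.0099], [0, 0, 0], 1],
  [[-0.0048, 0.0333, 0.0099], [0, 0, 0], 1],
  [[-0.0048, 0.0333, 0.0099], [0, 0, 0], 1],
  [[0, 0, 0], [-0.082, 0.823, -0.41], 1],
  [[0, 0, 0], [-0.082, 0.823, -0.41], 1],
  [[0, 0, 0], [-0.082, 0.823, -0.41], 1],
  [[0, 0, 0], [-0.082, 0.823, -0.41], 1],
  [[0, 0, 0], [0, 0, 0], 1],
])

```text
clock: 19.0
eef_pos: [555.8, 219.6, 277.0]
eef_rot: [-0.001, 1.0, -0.0, -0.001]
ft_force: [-0.2, 0.1, -0.5]
finger_gap: 85.2
grip_force: 0.0
```

```bash
python3 - <<'E'
from h import *
import cv2
s,r,g=st()
c=imaging.get_calibration("wrist");W=imaging.get_image("wrist")[:,:,::-1]
A=imaging.get_image("top")[:,:,::-1];B=imaging.get_image("side")[:,:,::-1]
cv2.imwrite("pics/wl.png",W);cv2.imwrite("pics/tl.png",A);cv2.imwrite("pics/sl.png",B)
f=lambda a,v0,v1,u0,u1,k:cv2.resize(a[v0:v1,u0:u1],None,fx=k,fy=k,interpolation=cv2.INTER_CUBIC)
top=np.hstack([f(A,165,225,310,370,5),f(B,145,205,270,330,5)]); w=f(W,0,400,120,520,.74)
out=np.zeros((600,800,3),np.uint8); out[:300,:600]=top; out[302:598,:296]=w; out[302:598,300:596]=f(W,40,240,220,420,1.48); 
cv2.imwrite("pics/m4.png",out)
n=np.array([550,-17.3,0])
print("top rim pred",[((proj("top",n+[32.5*a,32.5*b,121])-[310,165])*5+2).round() .tolist() for a,b in((1,0),(-1,0),(0,1),(0,-1))])
print("side rim pred",[((proj("side",n+[32.5*a,32.5*b,121])-[270,145])*5+2+[300,0]).round() .tolist() for a,b in((1,0),(-1,0),(0,1),(0,-1))])
print("lid pred wrist",[proj("wrist",np.array([555+34.5*a,219.5+34.5*b,26]),c).round(1).tolist() for a,b in((1,0),(-1,0),(0,1),(0,-1))])
E
```

```text
g [555.6 219.5 122. ] phi 0.001 y [-0.001  1.    -0.   ] gap 85.2 F [-0.2  0.1 -0.5] t 19.0
top rim pred [[159.0, 152.0], [160.0, 247.0], [112.0, 200.0], [207.0, 199.0]]
side rim pred [[445.0, 216.0], [511.0, 153.0], [521.0, 207.0], [437.0, 161.0]]
lid pred wrist [[316.9, 252.2], [316.8, 163.1], [364.2, 209.8], [269.5, 209.6]]
```

View pics/m4.png

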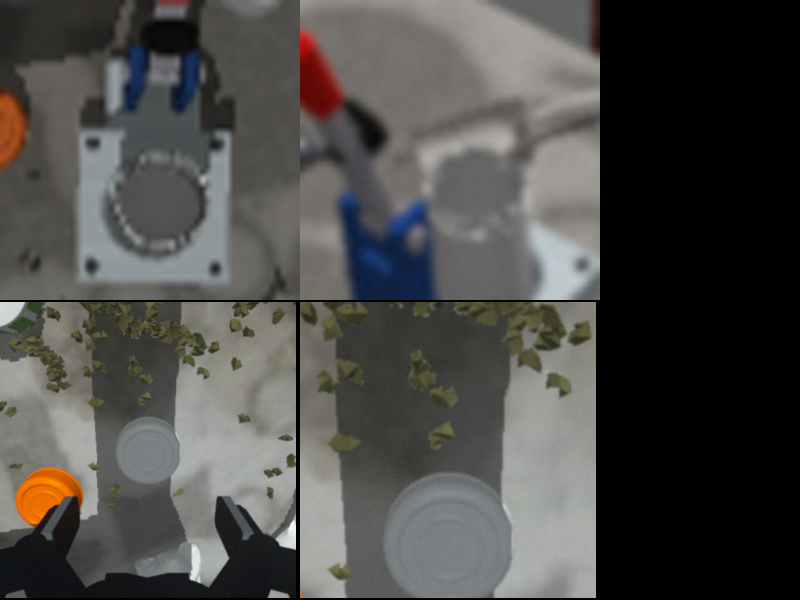

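The tin is seated: its rim in the top crop runs from 110 to 208 and 150 to 250, matching the prediction for full depth. The lid is at wrist u 276.8–363.5, v 155–247. I'll fit the lid's centre.

```bash
python3 - <<'E'
from h import *
import cv2
from scipy.optimize import least_squares
c=imaging.get_calibration("wrist")
W=cv2.imread("pics/wl.png")
obs=[276.8,364,155.2,247.3]
t=np.linspace(0,6.28,90)
def ext(x,y,r,zt):
    P=np.array([proj("wrist",[x+r*np.cos(a),y+r*np.sin(a),z],c) for a in t for z in (0,zt)]);return [P[:,0].min(),P[:,0].max(),P[:,1].min(),P[:,1].max()]
for zt in (26,):
    k=least_squares(lambda p:np.array(ext(p[0],p[1],p[2],zt))-obs,[554,220,34]);print("free r",k.x.round(1),k.fun.round(1))
    k=least_squares(lambda p:np.array(ext(p[0],p[1],34.5,zt))-obs,[554,220]);print("r34.5",k.x.round(1),k.fun.round(1))
# edges along column/row through lid, grayscale
g=cv2.cvtColor(W,cv2.COLOR_BGR2GRAY)
print("col320",g[145:165,320],g[240:256,320]);print("row200",g[200,268:284],g[200,356:372])
E
```

```text
free r [554.1 221.8  32.2] [-0.7  0.7  0.8 -0.8]
r34.5 [554.4 221.8] [-3.9  3.9 -1.7  2.3]
col320 [ 73  74  74  74  75  75  78  76  77  84 106 116 113 108 107 111 111 114
 118 123] [129 123 122 121 117 110  99  93  88  90  90  89  84  87  84  83]
row200 [ 96  93  98  96  95  95  96  97 105 116 122 123 125 124 127 127] [127 127 126 126 123 125 140 171 173 171 169 173 173 172 173 175]
```

>>> send_rows([
  [[0.0014, 0.0022, 0.03], [0, 0, 0], 1],
  [[0, 0, 0.03], [0, 0, 0], 1],
  [[0, 0, 0.025], [0, 0, 0], 1],
  [[0, 0, 0.014], [0, 0, 0], 1],
  [[0, 0, 0.006], [0, 0, 0], 1],
  [[0, 0, 0], [0, 0, 0], 0.7],
  [[0, 0, 0], [0, 0, 0], 0.5],
  [[0, 0, 0], [0, 0, 0], 0.3],
  [[0, 0, 0], [0, 0, 0], 0.3],
  [[0, 0, 0], [0, 0, 0], 0.3],
  [[0, 0, 0], [0, 0, 0], 0.3],
])

```text
clock: 20.07
eef_pos: [554.6, 221.8, 174.2]
eef_rot: [0.0, 1.0, -0.0, 0.003]
ft_force: [-1.0, 1.0, 6.6]
finger_gap: 63.0
grip_force: 66.0
```

```bash
python3 -c "
from h import *
st()"
```

```text
g [555.6 221.8  19.2] phi 0.006 y [ 0.  1. -0.] gap 63.0 F [-1.   1.   6.6] t 20.0667
```

>>> send_rows([
  [[0, 0, 0], [0, 0, 0], 0.6],
  [[0, 0, 0], [0, 0, 0], 0.7],
  [[0, 0, -0.003], [0, 0, 0], 0.7],
  [[0, 0, -0.003], [0, 0, 0], 0.7],
  [[0, 0, 0], [0, 0, 0], 0.3],
  [[0, 0, 0], [0, 0, 0], 0.3],
  [[0, 0, 0], [0, 0, 0], 0.3],
  [[0, 0, 0], [0, 0, 0], 0.3],
  [[0, 0, 0], [0, 0, 0], 0.3],
])

```text
clock: 20.82
eef_pos: [554.4, 221.8, 180.3]
eef_rot: [0.0, 1.0, -0.0, 0.002]
ft_force: [-3.7, -1.1, 13.7]
finger_gap: 61.7
grip_force: 64.2
```

```bash
python3 - <<'E'
from h import *
import cv2
s,r,g=st()
t=np.array([549.8,-17.2,0]); G=t+[0,0,g[2]+121+25]
gogrip(g+[0,0,165],r); gogrip(G,tool(-.1,0)); print(ikg(G,tool(-.1,0)))
E
```

```text
g [555.1 221.7  25.3] phi 0.005 y [ 0.  1. -0.] gap 61.7 F [-3.7 -1.1 13.7] t 20.8167
shift m [-8.00e-04 -1.00e-04 -1.65e-01] turn units [0. 0. 0.]
shift m [ 0.0038 -0.239  -0.1459] turn units [-0.002  0.042  0.832]
(array([-0.25,  0.45,  1.42, -0.  ,  1.27, -1.72]), np.float64(0.0))
```

>>> send_rows([
  [[0, 0, -0.01], [0, 0, 0], 0.3],
  [[0, 0, -0.025], [0, 0, 0], 0.3],
  [[0, 0, -0.035], [0, 0, 0], 0.3],
  [[0, 0, -0.035], [0, 0, 0], 0.3],
  [[0, 0, -0.03], [0, 0, 0], 0.3],
  [[0, 0, -0.025], [0, 0, 0], 0.3],
  [[0, 0, 0], [0, 0, 0], 0.3],
])

```text
clock: 21.4
eef_pos: [553.9, 222.0, 344.6]
eef_rot: [-0.0, 1.0, 0.0, 0.006]
ft_force: [-0.5, 0.2, 0.4]
finger_gap: 61.9
grip_force: 65.3
```

```bash
python3 - <<'E'
from h import *
import cv2
s,r,g=st()
c=imaging.get_calibration("wrist")
W=imaging.get_image("wrist")[:,:,::-1]; cv2.imwrite("pics/wh.png",W)
gr=cv2.cvtColor(W,cv2.COLOR_BGR2GRAY); print(gr[180:400:5,318])
for z in (0,26): print(z,[proj("wrist",[g[0]+dx,g[1],g[2]-25.3+z],c).round(0).tolist() for dx in(-32.5,0,32.5)])
T_=imaging.get_image("top")[:,:,::-1]; cv2.imwrite("pics/th.png",T_); p=proj("top",[554,222,26]).round().astype(int); print(p,T_[p[1]-1:p[1]+2,p[0]].tolist(), cv2.imread("pics/top0.png")[p[1]-1:p[1]+2,p[0]].tolist())
E
```

```text
g [555.9 222.1 189.6] phi 0.013 y [-0.     1.     0.001] gap 61.9 F [-0.5  0.2  0.4] t 21.4
[ 91  94  91 119 112 109 112 123 139 135 117 125 127 134 129 125 125 126
 122 127 123 122 123 122 123 126 129 123 121 127 131 113  69  67  66 119
 114 116 137  24  21  20  17  21]
0 [[316.0, 198.0], [316.0, 257.0], [316.0, 309.0]]
26 [[315.0, 219.0], [316.0, 286.0], [316.0, 345.0]]
[275 205] [[92, 104, 108], [97, 110, 115], [95, 108, 113]] [[161, 162, 161], [161, 161, 161], [159, 160, 160]]
```

```bash
python3 -c "
from h import *
s,r,g=st(); gogrip([550.8,-17.2,189.6],tool(-.1,0))"
```

```text
g [554.3 221.7 184.5] phi 0.005 y [ 0.     1.    -0.001] gap 61.5 F [ 0.3 -0.6 -0.4] t 21.5
shift m [ 0.0027 -0.239  -0.005 ] turn units [-0.003  0.041  0.833]
```

>>> send_rows([
  [[0.0004, -0.0299, 0], [0, 0, 0], 0.3],
  [[0.0004, -0.0299, 0], [0, 0, 0], 0.3],
  [[0.0004, -0.0299, 0], [0, 0, 0], 0.3],
  [[0.0004, -0.0299, 0], [0, 0, 0], 0.3],
  [[0.0004, -0.0299, 0], [0, 0, 0], 0.3],
  [[0.0004, -0.0299, 0], [0, 0, 0], 0.3],
  [[0.0004, -0.0299, 0], [0, 0, 0], 0.3],
  [[0.0004, -0.0299, 0], [0, 0, 0], 0.3],
  [[0, 0, 0], [0, 0.02, 0.41], 0.3],
  [[0, 0, 0], [0, 0.02, 0.41], 0.3],
  [[0, 0, 0], [0, 0, 0], 0.3],
  [[0, 0, 0], [0, 0, 0], 0.3],
])

```text
clock: 22.5
eef_pos: [550.5, -17.3, 337.8]
eef_rot: [0.049, 0.999, -0.0, -0.002]
ft_force: [0.2, 0.5, -0.4]
finger_gap: 61.6
grip_force: 65.3
```

```bash
python3 -c "
from h import *
s,r,g=st(); gogrip([550.5,-17.2,g[2]],tool(-.1,0))
import cv2
T_=imaging.get_image('wrist')[:,:,::-1]; cv2.imwrite('pics/wn.png',T_)"
```

```text
g [549.9 -17.4 182.8] phi 0.004 y [ 0.097  0.995 -0.   ] gap 61.6 F [ 0.2  0.5 -0.4] t 22.5
shift m [-0.      0.0001 -0.    ] turn units [-0.004 -0.03   0.024]
```

>>> send_rows([
  [[0, 0, 0.012], [0, 0, 0], 0.3],
  [[0, 0, 0.01], [0, 0, 0], 0.3],
  [[0, 0, 0.006], [0, 0, 0], 0.3],
  [[0, 0, 0.003], [0, 0, 0], 0.3],
  [[0, 0, 0.001], [0, 0, 0], 0.3],
  [[0, 0, 0], [0, 0, 0], 0.3],
])

```text
clock: 23.05
eef_pos: [550.6, -17.3, 306.7]
eef_rot: [0.049, 0.999, -0.0, -0.001]
ft_force: [1.0, -0.0, 0.1]
finger_gap: 61.5
grip_force: 65.3
```

>>> send_rows([
  [[0, 0, 0.0015], [0, 0, 0], 0.3],
  [[0, 0, 0.001], [0, 0, 0], 0.3],
  [[0, 0, 0.0005], [0, 0, 0], 0.3],
  [[0, 0, 0], [0, 0, 0], 0.3],
])

```text
clock: 23.38
eef_pos: [550.5, -17.4, 303.9]
eef_rot: [0.049, 0.999, -0.0, -0.001]
ft_force: [-0.3, 0.3, 0.7]
finger_gap: 61.7
grip_force: 65.3
```

>>> send_rows([
  [[0, 0, 0.001], [0, 0, 0], 0.3],
  [[0, 0, 0.001], [0, 0, 0], 0.3],
  [[0, 0, 0.0005], [0, 0, 0], 0.3],
  [[0, 0, 0], [0, 0, 0], 0.3],
])

```text
clock: 23.72
eef_pos: [550.5, -17.4, 301.2]
eef_rot: [0.049, 0.999, -0.0, -0.001]
ft_force: [-0.9, -0.2, -0.1]
finger_gap: 61.5
grip_force: 65.4
```

>>> send_rows([
  [[0, 0, 0.001], [0, 0, 0], 0.3],
  [[0, 0, 0.001], [0, 0, 0], 0.3],
  [[0, 0, 0], [0, 0, 0], 0.3],
])

```text
clock: 23.97
eef_pos: [550.6, -17.3, 300.8]
eef_rot: [0.049, 0.999, -0.001, 0.001]
ft_force: [-1.7, 0.1, 10.9]
finger_gap: 61.4
grip_force: 66.9
```

```bash
python3 -c "
from h import *
st()"
```

```text
g [550.8 -17.6 145.8] phi 0.002 y [ 0.098  0.995 -0.001] gap 61.4 F [-1.7  0.1 10.9] t 23.9667
```

>>> send_rows([
  [[0, 0, -0.0005], [0, 0, 0], 0.45],
  [[0, 0, 0], [0, 0, 0], 0.6],
  [[0, 0, 0], [0, 0, 0], 0.8],
  [[0, 0, 0], [0, 0, 0], 1],
  [[0, 0, 0], [0, 0, 0], 1],
  [[0, 0, 0], [0, 0, 0], 1],
  [[0, 0, -0.01], [0, 0, 0], 1],
  [[0, 0, -0.025], [0, 0, 0], 1],
  [[0, 0, -0.035], [0, 0, 0], 1],
  [[0.02, 0, -0.035], [0, 0, 0], 1],
  [[0.035, 0, 0], [0, 0, 0], 1],
  [[0.035, 0, 0], [0, 0, 0], 1],
  [[0.03, 0, 0], [0, 0, 0], 1],
  [[0, 0, 0], [0, 0, 0], 1],
])

```text
clock: 25.13
eef_pos: [427.0, -4.4, 405.9]
eef_rot: [0.049, 0.999, -0.0, -0.001]
ft_force: [-0.1, 1.1, 0.6]
finger_gap: 85.5
grip_force: 0.0
```

```bash
python3 - <<'E'
from h import *
import cv2
s,r,g=st();print(s["q"])
c=imaging.get_calibration("wrist");W=imaging.get_image("wrist")[:,:,::-1]
A=imaging.get_image("top")[:,:,::-1];B=imaging.get_image("side")[:,:,::-1]
f=lambda a,v0,v1,u0,u1,k:cv2.resize(a[v0:v1,u0:u1],None,fx=k,fy=k,interpolation=cv2.INTER_CUBIC)
out=np.zeros((600,800,3),np.uint8)
out[:300,:300]=f(A,165,225,310,370,5);out[:300,300:600]=f(B,135,195,270,330,5)
out[300:600,:480]=f(W,0,400,0,640,.75)
cv2.imwrite("pics/m5.png",out)
for z in(121,147):
  n=np.array([549.8,-17.2,z])
  for nm,o,k,of in(("top",(310,165),5,(0,0)),("side",(270,135),5,(300,0)),("wrist",(0,0),.75,(0,300))):
    print(z,nm,[((proj(nm,n+[32.5*a,32.5*b,0],c if nm=="wrist" else None)-o)*k+of).round().tolist() for a,b in((1,0),(-1,0),(0,1),(0,-1))])
E
```

```text
g [426.6  -4.5 250.9] phi 0.003 y [ 0.098  0.995 -0.001] gap 85.5 F [-0.1  1.1  0.6] t 25.1333
[-2.88818072e-01  1.62958632e-01  1.60599735e+00 -1.27016119e-03
  1.37509165e+00 -1.76121608e+00]
121 top [[157.0, 150.0], [158.0, 245.0], [110.0, 198.0], [205.0, 197.0]]
121 side [[444.0, 264.0], [509.0, 201.0], [519.0, 255.0], [436.0, 209.0]]
121 wrist [[240.0, 561.0], [235.0, 519.0], [263.0, 538.0], [212.0, 543.0]]
147 top [[159.0, 148.0], [160.0, 244.0], [111.0, 196.0], [208.0, 196.0]]
147 side [[441.0, 234.0], [508.0, 171.0], [518.0, 225.0], [433.0, 180.0]]
147 wrist [[240.0, 577.0], [234.0, 532.0], [265.0, 553.0], [210.0, 558.0]]
```

View pics/m5.png

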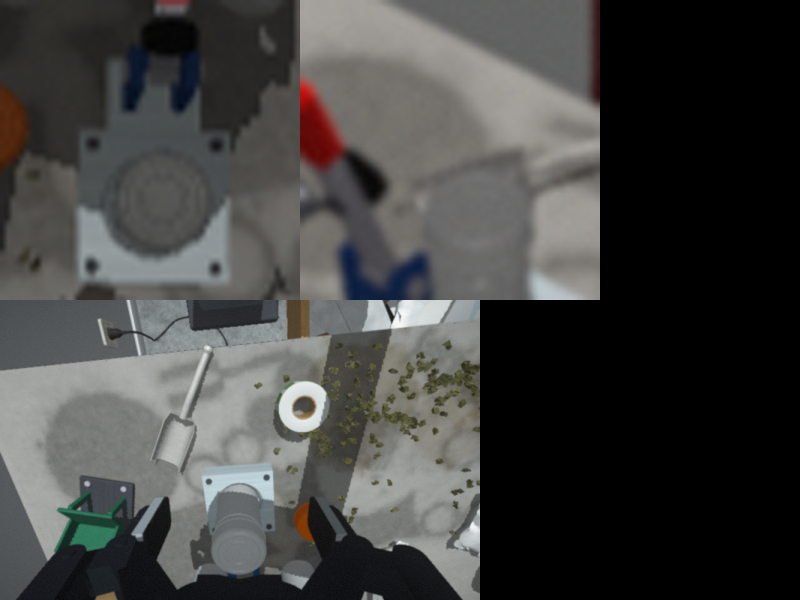

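The lid is square on the tin: top circle 107–212 by 148–248, as predicted, and level in the side view. Next I'll close the lever by retracing the opening path.

```bash
python3 - <<'E'
from h import *
s,r,g=st(); T_=tool(0,.88); goto([495,-16,463],T_); print(ik(np.array([495,-16,463]),T_,(-.27,.3,1.49,.44,.5,-2.1)))
G=np.array([635+155*.2756,-17.2,165+155*.9613]); p=G-T_.apply([0,0,155]); print(G,p,"then in tool",T_.inv().apply(p-[495,-16,463])/1000)
t=np.linspace(1.85,-.01,21); 
swing([635,0,165],t,np.clip(t/1.85,0,1)*.88)
E
```

```text
g [431.5  -5.8 250.8] phi 0.001 y [ 0.099  0.995 -0.001] gap 85.0 F [ 1.2  0.2 -0.1] t 25.2833
shift m [-0.0642 -0.0042 -0.0571] turn units [-0.371 -7.325 -0.765]
(array([-0.31,  0.15,  1.55,  0.41,  0.63, -2.11]), np.float64(0.0))
[677.718  -17.2    314.0015] [558.25347377 -17.2        412.75992735] then in tool [-0.00158005 -0.0012      0.08076243]
[np.float64(-0.0005), 0, np.float64(-0.0128), np.float64(0.37)]
[np.float64(0.0012), 0, np.float64(-0.0118), np.float64(0.37)]
[np.float64(0.0028), 0, np.float64(-0.0106), np.float64(0.37)]
[np.float64(0.0042), 0, np.float64(-0.0091), np.float64(0.37)]
[np.float64(0.0053), 0, np.float64(-0.0075), np.float64(0.37)]
[np.float64(0.0063), 0, np.float64(-0.0058), np.float64(0.37)]
[np.float64(0.007), 0, np.float64(-0.004), np.float64(0.37)]
[np.float64(0.0074), 0, np.float64(-0.002), np.float64(0.37)]
[np.float64(0.0076), 0, np.float64(-0.0001), np.float64(0.37)]
[np.float64(0.0074), 0, np.float64(0.0019), np.float64(0.37)]
[np.float64(0.0071), 0, np.float64(0.0039), np.float64(0.37)]
[np.float64(0.0064), 0, np.float64(0.0057), np.float64(0.37)]
[np.float64(0.0055), 0, np.float64(0.0075), np.float64(0.37)]
[np.float64(0.0044), 0, np.float64(0.0091), np.float64(0.37)]
[np.float64(0.0031), 0, np.float64(0.0106), np.float64(0.37)]
[np.float64(0.0016), 0, np.float64(0.0118), np.float64(0.37)]
[np.float64(-0.0001), 0, np.float64(0.0129), np.float64(0.37)]
[np.float64(-0.0019), 0, np.float64(0.0137), np.float64(0.37)]
[np.float64(-0.0038), 0, np.float64(0.0142), np.float64(0.37)]
[np.float64(-0.005), 0, np.float64(0.0145), np.float64(0.33)]
[558.25196203   0.         412.75608381] [480.00774994   0.         318.45002583]
```

>>> send_rows([
  [[-0.0214, -0.0014, -0.019], [0, 0, 0], 1],
  [[-0.0214, -0.0014, -0.019], [0, 0, 0], 1],
  [[-0.0214, -0.0014, -0.019], [0, 0, 0], 1],
  [[0, 0, 0], [-0.037, -0.733, -0.077], 1],
  [[0, 0, 0], [-0.037, -0.733, -0.077], 1],
  [[0, 0, 0], [-0.037, -0.733, -0.077], 1],
  [[0, 0, 0], [-0.037, -0.733, -0.077], 1],
  [[0, 0, 0], [-0.037, -0.733, -0.077], 1],
  [[0, 0, 0], [-0.037, -0.733, -0.077], 1],
  [[0, 0, 0], [-0.037, -0.733, -0.077], 1],
  [[0, 0, 0], [-0.037, -0.733, -0.077], 1],
  [[0, 0, 0], [-0.037, -0.733, -0.077], 1],
  [[0, 0, 0], [-0.037, -0.733, -0.077], 1],
  [[0, 0, 0], [0, 0, 0], 1],
])

```text
clock: 26.45
eef_pos: [495.6, -16.2, 461.7]
eef_rot: [-0.0, 0.904, 0.0, 0.427]
ft_force: [0.1, -1.1, 0.3]
finger_gap: 85.6
grip_force: 0.0
```

```bash
python3 - <<'E'
from h import *
s,r,g=st(); gogrip([678,-17.2,314],tool(0,.88))
E
```

```text
g [615.1 -16.1 363. ] phi 0.881 y [-0.001  1.     0.   ] gap 85.6 F [ 0.1 -1.1  0.3] t 26.45
shift m [-0.0023 -0.001   0.0797] turn units [0.007 0.011 0.002]
```

>>> send_rows([
  [[-0.0023, -0.001, 0.03], [0, 0, 0], 1],
  [[0, 0, 0.03], [0, 0, 0], 1],
  [[0, 0, 0.02], [0, 0, 0], 1],
  [[0, 0, 0], [0, 0, 0], 0],
  [[0, 0, 0], [0, 0, 0], -1],
  [[0, 0, 0], [0, 0, 0], -1],
  [[0, 0, 0], [0, 0, 0], -1],
  [[0, 0, 0], [0, 0, 0], -1],
  [[0, 0, 0], [0, 0, 0], -1],
  [[0, 0, 0], [0, 0, 0], -1],
  [[0, 0, 0], [0, 0, 0], -1],
])

```text
clock: 27.37
eef_pos: [557.1, -17.7, 413.9]
eef_rot: [0.0, 0.905, -0.001, 0.426]
ft_force: [-7.0, -6.2, 2.8]
finger_gap: 23.5
grip_force: 58.5
```

>>> send_rows([
  [[-0.0005, 0, -0.0128], [0, 0.37, 0], -1],
  [[0.0012, 0, -0.0118], [0, 0.37, 0], -1],
  [[0.0028, 0, -0.0106], [0, 0.37, 0], -1],
  [[0.0042, 0, -0.0091], [0, 0.37, 0], -1],
  [[0.0053, 0, -0.0075], [0, 0.37, 0], -1],
  [[0.0063, 0, -0.0058], [0, 0.37, 0], -1],
  [[0.007, 0, -0.004], [0, 0.37, 0], -1],
  [[0.0074, 0, -0.002], [0, 0.37, 0], -1],
  [[0.0076, 0, -0.0001], [0, 0.37, 0], -1],
  [[0.0074, 0, 0.0019], [0, 0.37, 0], -1],
  [[0.0071, 0, 0.0039], [0, 0.37, 0], -1],
  [[0.0064, 0, 0.0057], [0, 0.37, 0], -1],
])

```text
clock: 28.37
eef_pos: [465.9, -15.8, 416.7]
eef_rot: [-0.0, 0.985, 0.001, 0.175]
ft_force: [3.1, 14.3, 5.1]
finger_gap: 23.3
grip_force: 69.0
```

```bash
python3 - <<'E'
from h import *
s,r,g=st(); d=g-[635,0,165]; print("theta",np.pi-np.arctan2(d[2],d[0]),np.hypot(d[0],d[2]))
E
```

```text
g [519.3 -15.4 271.1] phi 0.351 y [-0.001  1.     0.002] gap 23.3 F [ 3.1 14.3  5.1] t 28.3667
theta 0.7421681316919586 157.0312851771626
```

>>> send_rows([
  [[0.0055, 0.0005, 0.0075], [0, 0.37, 0], -1],
  [[0.0044, 0.0005, 0.0091], [0, 0.37, 0], -1],
  [[0.0031, 0, 0.0106], [0, 0.37, 0], -1],
  [[0.0016, 0, 0.0118], [0, 0.37, 0], -1],
  [[-0.0001, 0, 0.0129], [0, 0.37, 0], -1],
  [[-0.0019, 0, 0.0137], [0, 0.37, 0], -1],
  [[-0.0038, 0, 0.0142], [0, 0.37, 0], -1],
  [[0, 0, 0], [0, 0, 0], -1],
])

```text
clock: 29.03
eef_pos: [473.5, -15.0, 331.7]
eef_rot: [0.0, 1.0, 0.002, 0.016]
ft_force: [-1.4, 9.3, 0.9]
finger_gap: 23.3
grip_force: 75.5
```

```bash
python3 - <<'E'
from h import *
s,r,g=st(); d=g-[635,0,165]; print("theta",np.pi-np.arctan2(d[2],d[0]),np.hypot(d[0],d[2]))
E
```

```text
g [478.5 -14.5 176.8] phi 0.032 y [0.    1.    0.004] gap 23.3 F [-1.4  9.3  0.9] t 29.0333
theta 0.07534563623059043 156.95506003544892
```

>>> send_rows([
  [[0, 0, 0.003], [0, 0, 0], -1],
  [[0, 0, 0.003], [0, 0, 0], -1],
  [[0, 0, 0.002], [0, 0, 0], -1],
  [[0, 0, 0], [0, 0, 0], -1],
])

```text
clock: 29.37
eef_pos: [472.9, -15.0, 325.1]
eef_rot: [0.001, 1.0, 0.002, 0.017]
ft_force: [-4.7, 8.3, 1.4]
finger_gap: 23.3
grip_force: 75.6
```

>>> send_rows([
  [[0, 0, 0.001], [0, 0, 0], -1],
  [[0, 0, 0.001], [0, 0, 0], -1],
  [[0, 0, 0], [0, 0, 0], -1],
])

```text
clock: 29.62
eef_pos: [472.9, -14.9, 323.4]
eef_rot: [-0.0, 1.0, 0.001, 0.017]
ft_force: [-6.0, 9.4, 2.6]
finger_gap: 23.2
grip_force: 75.8
```

>>> send_rows([
  [[0, 0, 0.001], [0, 0, 0], -1],
  [[0, 0, 0.001], [0, 0, 0], -1],
  [[0, 0, 0.001], [0, 0, 0], -1],
  [[0, 0, 0], [0, 0, 0], -1],
])

```text
clock: 29.95
eef_pos: [473.0, -14.9, 320.4]
eef_rot: [-0.0, 1.0, 0.001, 0.017]
ft_force: [-6.9, 9.1, 2.8]
finger_gap: 23.3
grip_force: 75.8
```

>>> send_rows([
  [[0, 0, 0.001], [0, 0, 0], -1],
  [[0, 0, 0.001], [0, 0, 0], -1],
  [[0, 0, 0], [0, 0, 0], -1],
])

```text
clock: 30.2
eef_pos: [473.1, -14.9, 318.4]
eef_rot: [-0.0, 1.0, 0.001, 0.017]
ft_force: [-4.9, 10.4, 2.5]
finger_gap: 23.0
grip_force: 75.7
```

>>> send_rows([
  [[0, 0, 0.001], [0, 0, 0], -1],
  [[0, 0, 0.001], [0, 0, 0], -1],
  [[0, 0, 0], [0, 0, 0], -1],
])

```text
clock: 30.45
eef_pos: [473.2, -14.9, 316.4]
eef_rot: [0.0, 1.0, 0.001, 0.017]
ft_force: [-5.6, 9.5, 3.4]
finger_gap: 23.4
grip_force: 75.8
```

>>> send_rows([
  [[0, 0, 0.001], [0, 0, 0], -1],
  [[0, 0, 0.001], [0, 0, 0], -1],
  [[0, 0, 0], [0, 0, 0], -1],
])

```text
clock: 30.7
eef_pos: [473.3, -14.9, 314.4]
eef_rot: [-0.0, 1.0, 0.001, 0.017]
ft_force: [-5.3, 9.7, 2.4]
finger_gap: 23.4
grip_force: 75.8
```

>>> send_rows([
  [[0, 0, 0.001], [0, 0, 0], -1],
  [[0, 0, 0.001], [0, 0, 0], -1],
  [[0, 0, 0], [0, 0, 0], -1],
])

```text
clock: 30.95
eef_pos: [473.5, -14.9, 312.4]
eef_rot: [-0.0, 1.0, 0.001, 0.017]
ft_force: [-3.9, 8.8, 1.8]
finger_gap: 23.1
grip_force: 75.7
```

```bash
python3 - <<'E'
from h import *
import cv2
s,r,g=st()
A=imaging.get_image("top");B=imaging.get_image("side");cv2.imwrite("pics/f_t.png",A[:,:,::-1]);cv2.imwrite("pics/f_s.png",B[:,:,::-1])
# red grip centroid in side/top vs predictions by theta
for n,im in(("top",A),("side",B)):
    for nm in("now","start"):
        if nm=="start": im=cv2.imread(f"pics/{n}0.png")[:,:,::-1]
        x=im.astype(int); u0,u1,v0,v1=(300,390,140,260) if n=="top" else (250,345,120,200)
        m=(x[:,:,0]>90)&(x[:,:,1]<60)&(x[:,:,2]<60); w=np.zeros_like(m);w[v0:v1,u0:u1]=1; v,u=np.nonzero(m&w); print(n,nm,len(u),[(u.min(),u.max(),v.min(),v.max()),u.mean().round(1),v.mean().round(1)] if len(u) else 0)
    print(n,[(t,proj(n,[635-155*np.cos(t)-10*np.sin(t),-16,165+155*np.sin(t)+10*np.cos(t)]).round(1).tolist()) for t in(-.06,0,.06)])
E
```

```text
g [478.9 -14.5 157.5] phi 0.035 y [-0.     1.     0.003] gap 23.1 F [-3.9  8.8  1.8] t 30.95
top now 0 0
top start 145 [(np.int64(300), np.int64(345), np.int64(181), np.int64(233)), np.float64(337.1), np.float64(219.3)]
top [(-0.06, [341.9, 224.6]), (0, [342.1, 224.9]), (0.06, [342.2, 224.9])]
side now 65 [(np.int64(312), np.int64(320), np.int64(151), np.int64(163)), np.float64(317.0), np.float64(157.5)]
side start 113 [(np.int64(313), np.int64(327), np.int64(148), np.int64(162)), np.float64(320.2), np.float64(154.2)]
side [(-0.06, [318.9, 158.2]), (0, [319.0, 155.9]), (0.06, [319.0, 153.6])]
```

>>> send_rows([
  [[0, 0, 0.001], [0, 0, 0], -1],
  [[0, 0, 0.001], [0, 0, 0], -1],
  [[0, 0, 0], [0, 0, 0], -1],
])

```text
clock: 31.3
eef_pos: [473.5, -14.9, 310.4]
eef_rot: [-0.0, 1.0, 0.001, 0.017]
ft_force: [-5.4, 9.4, 1.4]
finger_gap: 23.2
grip_force: 75.8
```

>>> send_rows([
  [[0, 0, 0.001], [0, 0, 0], -1],
  [[0, 0, 0.001], [0, 0, 0], -1],
  [[0, 0, 0], [0, 0, 0], -1],
])

```text
clock: 31.55
eef_pos: [473.5, -15.0, 308.4]
eef_rot: [0.001, 1.0, 0.002, 0.017]
ft_force: [-4.8, 9.1, 2.1]
finger_gap: 23.4
grip_force: 75.8
```

```bash
python3 - <<'E'
from h import *
import cv2
s,r,g=st()
B=imaging.get_image("side");cv2.imwrite("pics/f_s2.png",B[:,:,::-1])
def mask(im):
    x=im.astype(int);m=(x[:,:,0]>80)&(x[:,:,0]>2*x[:,:,1])&(x[:,:,0]>2*x[:,:,2]);w=np.zeros_like(m);w[140:172,300:332]=1;return m&w
for nm,im in(("start",cv2.imread("pics/side0.png")[:,:,::-1]),("prev",cv2.imread("pics/f_s.png")[:,:,::-1]),("now",B)):
    m=mask(im);print(nm,len(np.nonzero(m)[0]))
    for v in range(146,170): 
        u=np.nonzero(m[v])[0]
        if len(u): print(v,u.min(),u.max(),end="; ")
    print()
pin=np.array([634.5,-16,165])
for t in(-.08,-.04,0,.05,.1):
    P=np.array([proj("side",pin+[-l*np.cos(t)-h*np.sin(t),y,l*np.sin(t)+h*np.cos(t)]) for l in(125,185) for y in(-12,12) for h in(-10,10)])
    i=np.array([proj("side",pin+[-125*np.cos(t)-10*np.sin(t)*h,y,125*np.sin(t)+h*10*np.cos(t)]) for y in(-12,12) for h in (-1,1)])
    print(t,"bbox",P.min(0).round(1),P.max(0).round(1),"inner",i.round(1).tolist())
E
```

```text
g [478.9 -14.5 153.5] phi 0.035 y [0.001 1.    0.003] gap 23.4 F [-4.8  9.1  2.1] t 31.55
start 124
147 322 323; 148 320 325; 149 319 326; 150 319 327; 151 318 327; 152 317 327; 153 316 326; 154 315 325; 155 314 324; 156 313 323; 157 313 322; 158 313 321; 159 314 320; 160 316 319; 161 316 318; 162 317 317; 
prev 68
152 317 320; 153 316 320; 154 316 320; 155 315 320; 156 314 320; 157 313 320; 158 313 320; 159 313 320; 160 313 320; 161 315 319; 162 316 318; 163 317 317; 
now 69
153 317 320; 154 316 320; 155 315 320; 156 315 320; 157 314 320; 158 313 320; 159 313 320; 160 313 320; 161 313 320; 162 315 319; 163 316 318; 164 317 317; 
-0.08 bbox [309.9 152.6] [328.  169.9] inner [[310.4, 166.7], [309.9, 162.3], [316.6, 169.9], [316.2, 165.6]]
-0.04 bbox [309.9 150.7] [328.  168.8] inner [[310.3, 165.5], [309.9, 161.0], [316.5, 168.8], [316.3, 164.3]]
0 bbox [310.  148.8] [328.  167.7] inner [[310.2, 164.4], [310.0, 159.7], [316.5, 167.7], [316.3, 163.0]]
0.05 bbox [310.  146.5] [328.1 166.4] inner [[310.0, 163.1], [310.0, 158.2], [316.3, 166.4], [316.3, 161.4]]
0.1 bbox [309.7 144.3] [328.  165.1] inner [[309.7, 161.8], [309.9, 156.7], [316.0, 165.1], [316.3, 159.9]]
```

The lever follows the tool (its lower edge moved from row 162 to 164), and the pad hasn't reached the lid yet. I'll keep going until the force rises.

>>> send_rows([
  [[0, 0, 0.001], [0, 0, 0], -1],
  [[0, 0, 0.001], [0, 0, 0], -1],
  [[0, 0, 0], [0, 0, 0], -1],
])

```text
clock: 31.85
eef_pos: [473.8, -15.0, 306.5]
eef_rot: [0.0, 1.0, 0.001, 0.018]
ft_force: [-2.6, 10.2, 1.9]
finger_gap: 23.1
grip_force: 75.6
```

>>> send_rows([
  [[0, 0, 0.001], [0, 0, 0], -1],
  [[0, 0, 0.001], [0, 0, 0], -1],
  [[0, 0, 0], [0, 0, 0], -1],
])

```text
clock: 32.1
eef_pos: [473.9, -14.9, 304.8]
eef_rot: [0.0, 1.0, 0.001, 0.018]
ft_force: [-3.1, 9.3, 5.9]
finger_gap: 23.0
grip_force: 75.9
```

>>> send_rows([
  [[0, 0, 0.001], [0, 0, 0], -1],
  [[0, 0, 0], [0, 0, 0], -1],
  [[0, 0, 0], [0, 0, 0], -1],
])

```text
clock: 32.35
eef_pos: [473.8, -14.9, 304.5]
eef_rot: [-0.0, 1.0, 0.001, 0.018]
ft_force: [-6.7, 10.5, 13.1]
finger_gap: 23.0
grip_force: 76.8
```

>>> send_rows([
  [[0, 0, 0.001], [0, 0, 0], -1],
  [[0, 0, 0], [0, 0, 0], -1],
  [[0, 0, 0], [0, 0, 0], -1],
])

```text
clock: 32.6
eef_pos: [473.8, -14.8, 304.3]
eef_rot: [-0.0, 1.0, 0.001, 0.019]
ft_force: [-10.8, 10.2, 22.0]
finger_gap: 23.3
grip_force: 77.7
```

>>> send_rows([
  [[0, 0, 0], [0, 0, 0], -0.2],
  [[0, 0, 0], [0, 0, 0], 0.5],
  [[0, 0, 0], [0, 0, 0], 1],
  [[0, 0, 0], [0, 0, 0], 1],
  [[0, 0, 0], [0, 0, 0], 1],
  [[0, 0, 0], [0, 0, 0], 1],
  [[0, 0, -0.015], [0, 0, 0], 1],
  [[0, 0, -0.03], [0, 0, 0], 1],
  [[0, 0, -0.035], [0, 0, 0], 1],
  [[0, 0, -0.035], [0, 0, 0], 1],
  [[0.035, 0, -0.01], [0, 0, 0], 1],
  [[0.035, 0, 0], [0, 0, 0], 1],
  [[0, 0, 0], [0, 0, 0], 1],
])

```text
clock: 33.68
eef_pos: [396.1, -15.1, 424.4]
eef_rot: [-0.0, 1.0, 0.0, 0.017]
ft_force: [0.1, -0.4, -0.3]
finger_gap: 85.6
grip_force: 0.0
```

```bash
python3 - <<'E'
from h import *
import cv2
s,r,g=st()
B=imaging.get_image("side");cv2.imwrite("pics/g_s.png",B[:,:,::-1])
A=imaging.get_image("top");cv2.imwrite("pics/g_t.png",A[:,:,::-1])
def mask(im):
    x=im.astype(int);m=(x[:,:,0]>80)&(x[:,:,0]>2*x[:,:,1])&(x[:,:,0]>2*x[:,:,2]);w=np.zeros_like(m);w[140:172,300:332]=1;return m&w
for im in(cv2.imread("pics/side0.png")[:,:,::-1],B):
    v,u=np.nonzero(mask(im));print(len(u),u.min(),u.max(),v.min(),v.max(),v.mean())
# bystanders unchanged: template shift between first and last top image
a=cv2.cvtColor(cv2.imread("pics/top0.png"),cv2.COLOR_BGR2GRAY);b=cv2.cvtColor(cv2.imread("pics/g_t.png"),cv2.COLOR_BGR2GRAY)
for n,(u,v) in dict(tinA=(313,152),tinB=(363,154),roll=(312,246),scoop=(367,234),tape=(414,163),orange=(306,189),pouch=(266,154),pouchb=(224,179),nest=(341,205)).items():
    k=a[v-11:v+12,u-11:u+12];m=cv2.matchTemplate(b[v-16:v+17,u-16:u+17],k,cv2.TM_CCOEFF_NORMED);_,mx,_,l=cv2.minMaxLoc(m);print(n,round(mx,2),l[0]-5,l[1]-5)
E
```

```text
g [401.3 -15.1 269.4] phi 0.033 y [-0.001  1.     0.   ] gap 85.6 F [ 0.1 -0.4 -0.3] t 33.6833
124 313 327 147 162 153.98387096774192
106 313 327 151 164 157.4056603773585
tinA 0.99 0 0
tinB 0.71 0 -1
roll 0.87 0 0
scoop 0.97 0 0
tape 0.75 0 0
orange 0.56 0 -1
pouch 1.0 0 0
pouchb 0.98 0 0
nest 0.76 0 0
```

```bash
python3 -c "
from plant import ticket
print(ticket.close_job())"
```

```text
the job is handed in; nothing more can be done
None
```

The tin stands in the pocket, the lid is square on it, and the clamp lever is shut with its pad bearing on the lid. Bystanders look unmoved in the final top image, and the job was handed in at 34 s. I put the tin back in the cradle once and regripped it, and I checked the final lever position by force and pixel measurement, as the 10 picture views were used up.

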